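Make up a relay and capacitor order at a parts stall

ROBOT

A 7-joint arm with a two-finger parallel gripper is mounted at the origin on the work surface. World frame = base frame: x ahead of the robot, y to its left, z up, the work surface at z = 0. Lengths are in mm, angles in rad, forces in N, time in s.
With the tool pointing down it reaches from about 400 to 850 mm from the base axis. Payload 4.5 kg.
Tool frame: the origin (TCP) lies midway between the tips of the shut fingers; the grasp point (between the pads) lies 19 mm behind it; z points along the fingers, y is the line along which they close (so a half turn about z gives the same grasp; the last joint's range is limited). The gripper opens to 88 mm and grips with 3 to 60 N. Pads are 18 mm wide; open, the fingers measure 123 mm over their backs; the gripper's body (75 mm by 187 mm) begins 45 mm behind the grasp point.
Start: joints at [1.289, 0.689, -0.195, 1.565, 0.157, 0.902, -0.215], TCP at [194.14, -594.107, 238.743] pointing down, gripper open.
Joint ranges: [-3.01, 3.01], [-0.46, 2.08], [-1.47, 1.51], [0.13, 2.56], [-1, 4.14], [0.04, 2.09], [-2.66, 2.66]. Speed limits (rad/s): [2.57, 2.57, 3.14, 3.14, 3.14, 3.14, 3.14].

INTERFACE

Orientations are given as a 3x3 rotation matrix whose columns are the frame's x, y, z axes.
In Python, from bench import readout, eyes, arm gives the robot as it stands.
- The arm moves only by the shell command python3 -m pendant 'ROWS'. ROWS is JSON, a list of rows, each a list of 3 entries, a list of its own where there are three numbers: the opening, from 0 (shut) to 1 (fully open), then the shift along the world's x, y, z in mm, then the turn, a rotation vector about the world's x, y, z in degrees. A call has 1 to 5 rows; each row is the pose to reach, as a shift and turn from the pose commanded when the call began; what a row does not reach only later rows make up. A row lasts 1/12 s, in which the tool goes at most 41.7 mm and 7.16 degrees, less where a joint would pass 70% of its speed; a pose out of reach is approached as far as the arm can. A call with a gripper value outside its range is refused whole. The fingers move at their own pace and stop on an object; the grip force is fixed at half the most. Time passes only in rows, so rows that repeat a pose let the fingers close. It gives the time, the measured TCP pose, the force, the opening and the grip force at its end, in the units of the state.
- readout.read_state(): the state, without advancing time (a new reading comes with each control period).
- eyes.capture(name): name is "scene" or "top" or "wrist"; returns a dict with "color" (384x512x3 uint8, red, green, blue), "mtx" (3x3 intrinsics, pixels), "R" (3x3) and "t" (3): a world point X has camera coordinates R X + t; the wrist camera has in their place "mount" (4x4, takes a point from camera to tool coordinates, whose origin is the TCP and whose axes are the flange's). Camera axes: x right, y down, z forward; pixel columns grow to the right and rows downward; lengths in mm; the calibration is good to about 2 mm. A picture is of the moment at which its call begins: read the wrist's pose just before it. There is no depth.
- arm.sign_off(): hands the job in; it is judged then, once.
Trained networks look in a picture, given as the dict that the camera call returned (one of the last four; its "shot" number tells which), for a name from the list of things; names that differ only in an ending like _2 or _b are one class to them, and where a whole thing is asked for, a point or a joint stands for the part that bears it (a point fixed in the world has none). Each returns a list of dicts, best first, with "score" (0 to 1); they miss things now and then, are a little off and sometimes report something else, mostly with a low value. They report only what shows in the picture. A call takes as long as a camera call. They do not tell look-alikes from the thing itself.
- eyes.outline_of(picture, target): "pixels" (384x512 bool, what is visible of it) and "pixel" ([column, row] in pixels, amid what is visible of it).
The state is a dict: "time_s": time; "joints": joint angles; "qvel": joint speeds; "tau": joint torques, N m; "eef_pos": TCP position; "ee_rot": TCP orientation; "ft_force": force on the tool from outside, world axes, zero at the start; "torque": the same for the moment, N m; "width": finger opening in mm; "grasp_force": force on a finger pad.
Only numpy, scipy, OpenCV 4.12 (cv2) and the standard library are available. Lean on these libraries where they do the work, as an engineer would, in place of code of your own. Each camera call takes 0.05 s, during which the arm holds its last target. There are 200 camera calls.

TASK

Make up the customer's order in the grey tray: lift every relay off the prongs of the display stand and stand it in a rectangular pocket, and stand every loose capacitor can upright in a round bore of its own size, big cans in wide bores and small cans in narrow ones, all pushed fully home. When everything is in, press the order-ready button right down and let go, leaving the calculator, the bowl and the jar where they are.

Things in the scene. Friction and masses are not known exactly. Their poses are not given: they have to be found in the camera images.
- relay0: plug-in relay, white box with black foot: 28 (x) x 36 (y) x 60 mm tall, about 120 g. On top a steel bail, an upside-down U in the y-z plane: 24 mm wide, 6 mm thick, 60 to 92 mm above the underside, its window 16 mm wide and 24 mm high. Starts hung by the bail on a prong, free to swing, underside 50 mm above the table, x roughly along the prong. Origin: centre of underside, z up. May be absent.
- relay1: plug-in relay, white box with black foot: 28 (x) x 36 (y) x 60 mm tall, about 120 g. On top a steel bail, an upside-down U in the y-z plane: 24 mm wide, 6 mm thick, 60 to 92 mm above the underside, its window 16 mm wide and 24 mm high. Starts hung by the bail on a prong, free to swing, underside 50 mm above the table, x roughly along the prong. Origin: centre of underside, z up. May be absent.
- relay2: plug-in relay, white box with black foot: 28 (x) x 36 (y) x 60 mm tall, about 120 g. On top a steel bail, an upside-down U in the y-z plane: 24 mm wide, 6 mm thick, 60 to 92 mm above the underside, its window 16 mm wide and 24 mm high. Starts hung by the bail on a prong, free to swing, underside 50 mm above the table, x roughly along the prong. Origin: centre of underside, z up. May be absent.
- big0: big black capacitor can with an aluminium top rim, a plain upright cylinder 44 mm in diameter and 50 mm tall, 90 g (varies), heavy at the foot, standing loose on the table. Origin: centre of the underside; z up. May be absent.
- big1: big black capacitor can with an aluminium top rim, a plain upright cylinder 44 mm in diameter and 50 mm tall, 90 g (varies), heavy at the foot, standing loose on the table. Origin: centre of the underside; z up. May be absent.
- small0: small black capacitor can with an aluminium top rim, a plain upright cylinder 28 mm in diameter and 46 mm tall, 40 g (varies), heavy at the foot, standing loose on the table. Origin: centre of the underside; z up. May be absent.
- small1: small black capacitor can with an aluminium top rim, a plain upright cylinder 28 mm in diameter and 46 mm tall, 40 g (varies), heavy at the foot, standing loose on the table. Origin: centre of the underside; z up. May be absent.
- tray: order tray: fixed grey block 236 (x) x 156 (y) x 28 mm high with blind holes 18 mm deep: three rectangular relay pockets in a row (x = -60, 0, +60 mm, y = +42 mm) and a row of round bores at y = -40 mm, two wide (x = -87, -29 mm) and two narrow (x = +31, +85 mm). Origin: centre of the underside.
- tray_hole0 (a point): relay pocket, 39 mm (tray's y) by 31 mm (tray's x): relays go in with their y along the tray's y (either way round); 18 mm deep, straight-sided. The point is the centre of the mouth, level with the tray's top; axes as the tray's.
- tray_hole1 (a point): relay pocket, 39 mm (tray's y) by 31 mm (tray's x): relays go in with their y along the tray's y (either way round); 18 mm deep, straight-sided. The point is the centre of the mouth, level with the tray's top; axes as the tray's.
- tray_hole2 (a point): relay pocket, 39 mm (tray's y) by 31 mm (tray's x): relays go in with their y along the tray's y (either way round); 18 mm deep, straight-sided. The point is the centre of the mouth, level with the tray's top; axes as the tray's.
- tray_hole3 (a point): wide bore, 47 mm across, for a big can; 18 mm deep, straight-sided. The point is the centre of the mouth, level with the tray's top; axes as the tray's.
- tray_hole4 (a point): wide bore, 47 mm across, for a big can; 18 mm deep, straight-sided. The point is the centre of the mouth, level with the tray's top; axes as the tray's.
- tray_hole5 (a point): narrow bore, 31 mm across, for a small can; 18 mm deep, straight-sided. The point is the centre of the mouth, level with the tray's top; axes as the tray's.
- tray_hole6 (a point): narrow bore, 31 mm across, for a small can; 18 mm deep, straight-sided. The point is the centre of the mouth, level with the tray's top; axes as the tray's.
- stand: fixed display stand: three level steel prongs 6 mm thick, 78 mm apart along y, pointing along its -x (to the robot), ending in upturned tips at x = -24 mm that rise 7 mm above the prong: raise a relay 8 to 17 mm, then draw it off along -x by 45 mm or more. Crossbar behind, at x = +60 mm, 139 mm high. Origin: on the table under the middle prong, in line with the relays.
- prong0 (a point): point on the axis of the prong at the stand's y = -78 mm, 131 mm above the table, about where a relay's bail hangs; axes as the stand's (prong points along -x).
- prong1 (a point): point on the axis of the prong at the stand's y = 0 mm, 131 mm above the table, about where a relay's bail hangs; axes as the stand's (prong points along -x).
- prong2 (a point): point on the axis of the prong at the stand's y = 78 mm, 131 mm above the table, about where a relay's bail hangs; axes as the stand's (prong points along -x).
- ready (a joint): order-ready push button, a white round cap 32 mm across in a small black fixed housing: 0 = up, 0.006 m = fully down, springs back; about 5 N to push fully down. Pressed downwards.
- ready_top (a point): centre of the top of the button's cap.
- calculator: bystander: desk calculator 140 x 90 x 18 mm, lying; not to be moved.
- bowl: bystander: black bowl 110 mm across, 35 mm high; not to be moved.
- jar: bystander: clear jar 60 mm across, 80 mm high; not to be moved.
Things that resemble listed ones, but are neither listed nor needed, are in the scene too. Leave any purple or turquoise look-alike of the big0 alone. Leave any yellow look-alike of the small0 alone.

How it is judged (in metres and radians):
On the way, in this order (a step that is already met when the one before it is completed fails the run):
1. every relay stands home in a pocket and every can in a bore of its size (((horizontal distance between relay0 and tray_hole0 below 0.005 m and z of relay0 in the frame of tray_hole0 between -0.022 and -0.014 m) or (horizontal distance between relay0 and tray_hole1 below 0.005 m and z of relay0 in the frame of tray_hole1 between -0.022 and -0.014 m) or (horizontal distance between relay0 and tray_hole2 below 0.005 m and z of relay0 in the frame of tray_hole2 between -0.022 and -0.014 m)) and angle between each of relay0, relay1, relay2, big0, big1, small0, small1's own z axis and vertical below 0.12 rad and ((horizontal distance between relay1 and tray_hole0 below 0.005 m and z of relay1 in the frame of tray_hole0 between -0.022 and -0.014 m) or (horizontal distance between relay1 and tray_hole1 below 0.005 m and z of relay1 in the frame of tray_hole1 between -0.022 and -0.014 m) or (horizontal distance between relay1 and tray_hole2 below 0.005 m and z of relay1 in the frame of tray_hole2 between -0.022 and -0.014 m)) and ((horizontal distance between relay2 and tray_hole0 below 0.005 m and z of relay2 in the frame of tray_hole0 between -0.022 and -0.014 m) or (horizontal distance between relay2 and tray_hole1 below 0.005 m and z of relay2 in the frame of tray_hole1 between -0.022 and -0.014 m) or (horizontal distance between relay2 and tray_hole2 below 0.005 m and z of relay2 in the frame of tray_hole2 between -0.022 and -0.014 m)) and ((horizontal distance between big0 and tray_hole3 below 0.005 m and z of big0 in the frame of tray_hole3 between -0.022 and -0.014 m) or (horizontal distance between big0 and tray_hole4 below 0.005 m and z of big0 in the frame of tray_hole4 between -0.022 and -0.014 m)) and ((horizontal distance between big1 and tray_hole3 below 0.005 m and z of big1 in the frame of tray_hole3 between -0.022 and -0.014 m) or (horizontal distance between big1 and tray_hole4 below 0.005 m and z of big1 in the frame of tray_hole4 between -0.022 and -0.014 m)) and ((horizontal distance between small0 and tray_hole5 below 0.005 m and z of small0 in the frame of tray_hole5 between -0.022 and -0.014 m) or (horizontal distance between small0 and tray_hole6 below 0.005 m and z of small0 in the frame of tray_hole6 between -0.022 and -0.014 m)) and ((horizontal distance between small1 and tray_hole5 below 0.005 m and z of small1 in the frame of tray_hole5 between -0.022 and -0.014 m) or (horizontal distance between small1 and tray_hole6 below 0.005 m and z of small1 in the frame of tray_hole6 between -0.022 and -0.014 m))), for 0.2 s.
2. the order-ready button is pressed down (value of joint ready above 0.004 m), for 0.05 s.
At the end, for the whole second after the job is handed in: Each relay present stands in one of the three rectangular pockets and each can present in a bore of its own size: centred within 5 mm, underside at least 14 mm below the tray's top, upright within 0.12 rad, at rest (under 0.03 m/s); the button has come up again (under 2 mm) (all of step 1 and linear speed of each of relay0, relay1, relay2, big0, big1, small0, small1 below 0.03 m/s and value of joint ready below 0.002 m); the robot touches nothing.
It fails at once if the calculator is moved more than 3 cm (distance of calculator from where it was at the start of the episode above 0.03 m).
It fails at once if the bowl is moved more than 3 cm (distance of bowl from where it was at the start of the episode above 0.03 m).
It fails at once if the jar is moved more than 3 cm (distance of jar from where it was at the start of the episode above 0.03 m).
Of relay0, relay1, relay2 only 2 to 3 are there at a start; the rules pass over those that are not, and their reading is None.
Of big0, big1, small0, small1 only 3 to 4 are there at a start; the rules pass over those that are not, and their reading is None.
At some moment in a run one of big0, big1 may be knocked a few centimetres aside while the robot is not near it.
It also fails if it takes over 210 s, if anything falls off the work surface, if the arm or the gripper's body presses on something with over 40 N, if the wrist force passes 120 N, or if a joint passes its speed limit or range.

## Working session

There is one attempt and no reset: what is moved stays moved. The work goes in short steps, Python scripts to look and compute and a shell command to move; the robot and the scene stay as the last step left them, time stands still between calls to the robot, and variables do not carry over. Pictures are saved under pics/ and viewed, at most 14 in all, crops included, and the job is handed in when it is done.

```bash
ls; mkdir -p pics; cat > h.py <<'E'
import numpy as np, cv2
from bench import readout, eyes, arm
def cap(n):
    s=readout.read_state(); p=eyes.capture(n)
    if n=='wrist':
        M=np.array(p['mount']); R=np.array(s['ee_rot']); t=np.array(s['eef_pos'])
        Rwc=R@M[:3,:3]; twc=R@M[:3,3]+t
        p['R_']=Rwc.T; p['t_']=-Rwc.T@twc
    else: p['R_']=np.array(p['R']); p['t_']=np.array(p['t'])
    return p
def ray(p,px):
    d=np.linalg.inv(np.array(p['mtx']))@np.array([px[0],px[1],1.]); R=p['R_']
    return -R.T@p['t_'], R.T@d
def atz(p,px,z):
    c,d=ray(p,px); return c+d*(z-c[2])/d[2]
def proj(p,X):
    X=np.atleast_2d(X); c=X@p['R_'].T+p['t_']; q=c@np.array(p['mtx']).T
    return q[:,:2]/q[:,2:]
def tri(obs):
    A=np.zeros((3,3));b=np.zeros(3)
    for p,px in obs:
        c,d=ray(p,px); d=d/np.linalg.norm(d); P=np.eye(3)-np.outer(d,d); A+=P;b+=P@c
    X=np.linalg.solve(A,b); return X
def save(p,name,s=1.0,crop=None):
    im=p['color'][:,:,::-1]
    if crop: im=im[crop[1]:crop[3],crop[0]:crop[2]]
    cv2.imwrite('pics/'+name,cv2.resize(im,None,fx=s,fy=s,interpolation=cv2.INTER_CUBIC))
E
python3 - <<'E'
from h import *
s=readout.read_state(); print({k:np.round(v,3).tolist() for k,v in s.items()})
for n in ('top','scene'):
    p=cap(n); save(p,n+'0.png',1.55)
    print(n,'cam',np.round(ray(p,(256,192))[0]), np.round(p['mtx'],1).tolist())
    for t in ('relay0','big0','small0','tray','stand','ready','calculator','bowl','jar'):
        print(t,[(np.round(o['score'],2),np.round(o['pixel']).tolist(),int(o['pixels'].sum()), np.round(atz(p,o['pixel'],0)).tolist()[:2]) for o in eyes.outline_of(p,t)])
E
```

```text
pics
{'time_s': 0.0, 'joints': [1.289, 0.69, -0.195, 1.566, 0.157, 0.902, -0.215], 'qvel': [0.001, 0.0, 0.0, -0.0, 0.002, -0.001, 0.0], 'tau': [-0.001, -52.756, -1.267, -15.343, -0.053, 0.006, 0.0], 'eef_pos': [193.863, -593.536, 237.909], 'ee_rot': [[0.951, 0.311, -0.001], [0.311, -0.951, 0.002], [-0.0, -0.002, -1.0]], 'ft_force': [-0.538, -0.442, 0.464], 'torque': [0.01, -0.024, -0.003], 'grasp_force': 0.0, 'width': 88.474}
top cam [ 476.  -37. 1263.] [[441.2, 0.0, 255.4], [0.0, 441.2, 185.8], [0.0, 0.0, 1.0]]
relay0 [(np.float64(0.77), [140.0, 188.0], 252, [599.0, 315.0]), (np.float64(0.74), [120.0, 210.0], 202, [537.0, 374.0]), (np.float64(0.43), [121.0, 203.0], 3041, [558.0, 369.0])]
big0 [(np.float64(0.79), [309.0, 218.0], 249, [503.0, -169.0]), (np.float64(0.78), [337.0, 200.0], 257, [553.0, -250.0]), (np.float64(0.69), [373.0, 221.0], 280, [488.0, -351.0]), (np.float64(0.39), [118.0, 211.0], 3437, [534.0, 378.0])]
small0 [(np.float64(0.71), [404.0, 214.0], 136, [508.0, -440.0]), (np.float64(0.43), [400.0, 165.0], 137, [647.0, -435.0]), (np.float64(0.4), [350.0, 242.0], 95, [4
[... 1352 characters left out ...]
559.0, -403.0])]
small0 [(np.float64(0.83), [150.0, 347.0], 318, [629.0, -430.0]), (np.float64(0.57), [140.0, 318.0], 320, [560.0, -401.0]), (np.float64(0.52), [108.0, 308.0], 285, [487.0, -432.0]), (np.float64(0.5), [145.0, 247.0], 207, [406.0, -268.0])]
tray [(np.float64(0.97), [251.0, 210.0], 3788, [529.0, 18.0])]
stand [(np.float64(0.65), [314.0, 156.0], 1536, [526.0, 374.0])]
ready [(np.float64(0.38), [267.0, 163.0], 61, [425.0, 231.0])]
calculator [(np.float64(0.88), [329.0, 238.0], 1528, [762.0, 65.0]), (np.float64(0.23), [243.0, 304.0], 1820, [712.0, -234.0])]
bowl [(np.float64(0.81), [242.0, 305.0], 1735, [710.0, -238.0])]
jar [(np.float64(0.8), [354.0, 190.0], 591, [720.0, 291.0])]
```

View pics/top0.png

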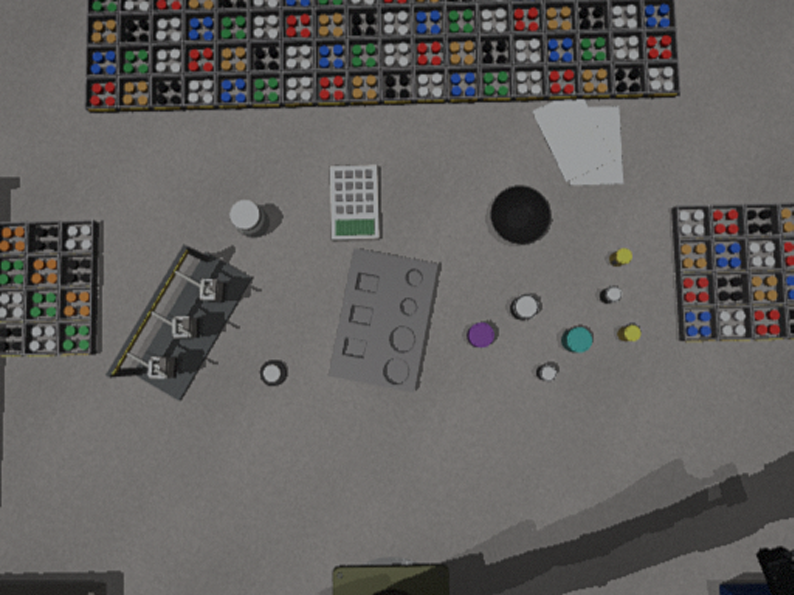

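View pics/scene0.png

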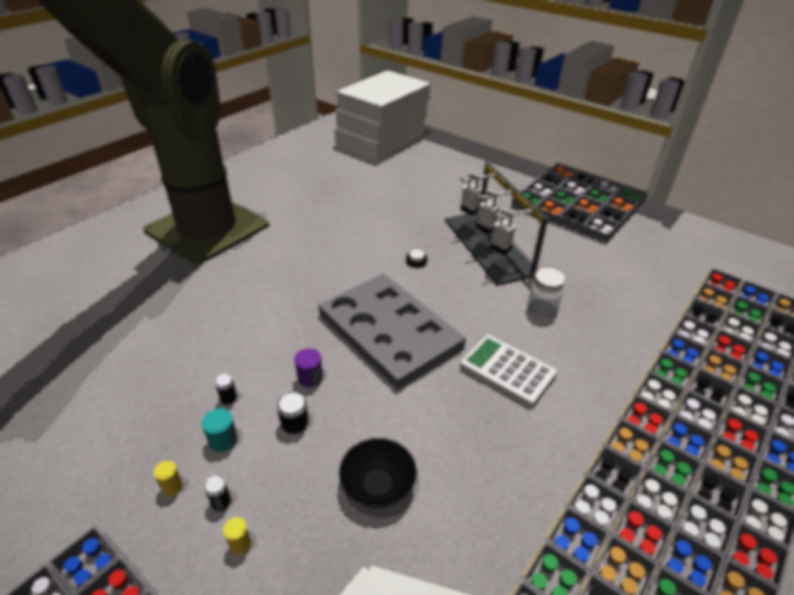

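```bash
python3 -m pendant '[[1,[25,30,20],[0,0,-7]],[1,[50,60,40],[0,0,-14]],[1,[75,90,60],[0,0,-21]],[1,[100,115,80],[0,0,-28]],[1,[130,135,100],[0,0,-28]]]'
python3 -m pendant '[[1,[27,30,5],[0,0,0]],[1,[54,60,10],[0,0,0]],[1,[81,90,10],[0,0,0]],[1,[108,120,10],[0,0,0]],[1,[135,150,10],[0,0,0]]]'
python3 -m pendant '[[1,[13,17,0],[0,0,0]],[1,[26,35,0],[0,0,0]],[1,[26,35,0],[0,0,0]],[1,[26,35,0],[0,0,0]]]'
cat > look.py <<'E'
from h import *
p=cap('wrist'); save(p,'w1.png',1.5)
print(np.round(p['mount'],3).tolist(), np.round(p['mtx'],1).tolist(), readout.read_state()['eef_pos'])
for t,z in (('big0',50),('small0',46),('tray',28)):
    for o in eyes.outline_of(p,t):
        m=o['pixels']; print(t,round(o['score'],2),np.round(o['pixel']),m.sum(),np.round(atz(p,o['pixel'],z),1)[:2], p['color'][int(o['pixel'][1]),int(o['pixel'][0])])
E
python3 look.py; python3 - <<'E'
from h import *
p=cap('top'); o=eyes.outline_of(p,'tray')[0]; m=o['pixels'].astype(np.uint8)
c=max(cv2.findContours(m,0,1)[0],key=cv2.contourArea)[:,0]
w=np.array([atz(p,q,28)[:2] for q in c],np.float32); r=cv2.minAreaRect(w); print('tray',r)
# stand and others rough
E
```

```text
time_s: 1.42
eef_pos: [320.6, -459.5, 337.4]
ee_rot: [[0.984, -0.178, -0.001], [-0.178, -0.984, 0.001], [-0.001, -0.0, -1.0]]
ft_force: [0.2, 0.4, 0.5]
width: 88.1
grasp_force: 0.0
time_s: 1.83
eef_pos: [456.6, -310.0, 346.7]
ee_rot: [[0.985, -0.172, 0.001], [-0.172, -0.985, -0.0], [0.001, 0.0, -1.0]]
ft_force: [0.5, -0.2, 0.2]
width: 87.8
grasp_force: 0.0
time_s: 2.17
eef_pos: [482.1, -275.5, 346.3]
ee_rot: [[0.986, -0.169, -0.0], [-0.169, -0.986, 0.0], [-0.0, -0.0, -1.0]]
ft_force: [0.3, -0.5, -0.3]
width: 88.0
grasp_force: 0.0
[[-0.001, -0.948, -0.32, 83.562], [1.0, -0.0, -0.001, -0.679], [0.001, -0.32, 0.948, -146.36], [0.0, 0.0, 0.0, 1.0]] [[289.8, 0.0, 260.1], [0.0, 289.8, 188.1], [0.0, 0.0, 1.0]] [ 481.11561574 -277.17438124  346.27197572]
big0 0.96 [192. 140.] 835 [ 511.3 -174.1] [153  92 175]
big0 0.9 [234. 101.] 827 [ 557.1 -248.4] [212 210 213]
small0 0.97 [359. 113.] 457 [ 508.4 -428.6] [167 144  23]
small0 0.93 [336.  71.] 424 [ 571.7 -399.1] [157 150 157]
small0 0.92 [351.  15.] 571 [ 638.6 -425.5] [209 208  35]
small0 0.67 [273. 171.] 273 [ 441.5 -287.5] [212 211 213]
tray 0.87 [ 84. 130.] 15693 [553.1  -2.8] [156 151 154]
tray ((539.431396484375, 4.464149475097656), (157.46286010742188, 237.48118591308594), 78.16172790527344)
```

View picture.

View pics/w1.png

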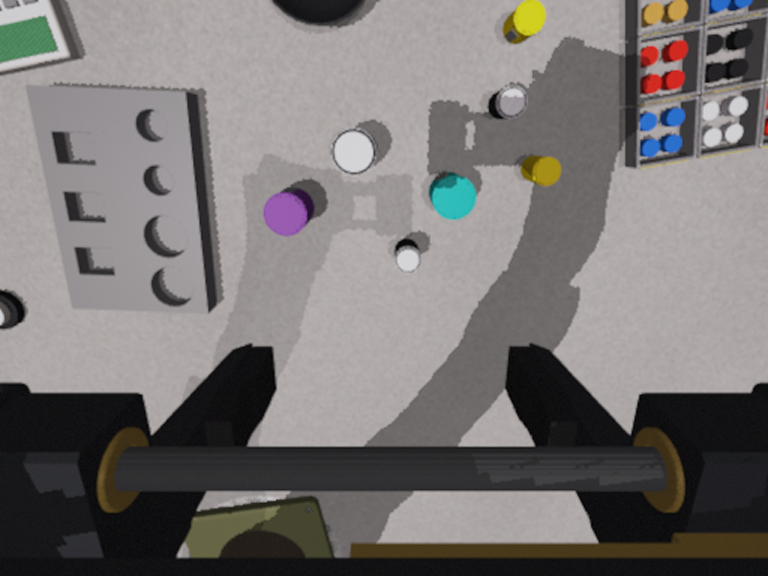

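```bash
cat > meas.py <<'E'
from h import *
import pickle,sys,os
def discs(p):
    out=[]
    for t,z in (('big0',50),('small0',46)):
        for o in eyes.outline_of(p,t):
            m=cv2.dilate(o['pixels'].astype(np.uint8),np.ones((3,3))); 
            if m.sum()>3000 or o['score']<.3: continue
            im=p['color'].astype(int); g=im.min(2).astype(np.uint8); sat=im.max(2)-im.min(2)
            v=g[m>0]; th=(np.percentile(v,95)+np.percentile(v,5))/2
            if np.median(sat[m>0])>40: continue
            b=((g>th)&(m>0)).astype(np.uint8); n,l,s,c=cv2.connectedComponentsWithStats(b)
            k=1+np.argmax(s[1:,4]); q=c[k]; X=atz(p,q,z)
            out.append((t,round(o['score'],2),q,X,s[k,4]))
    return out
if __name__=='__main__':
    f='obs.pkl'; L=pickle.load(open(f,'rb')) if os.path.exists(f) else []
    p=cap(sys.argv[1])
    for t,sc,q,X,a in discs(p):
        print(t,sc,np.round(q,1),np.round(X,1)[:2],a)
        L.append((t,{k:p[k] for k in('mtx','R_','t_')},q,X))
    pickle.dump(L,open(f,'wb'))
E
rm -f obs.pkl; python3 meas.py wrist; python3 meas.py top
python3 -m pendant '[[1,[0,36,0],[0,0,0]],[1,[0,73,0],[0,0,0]],[1,[0,110,0],[0,0,0]],[1,[0,110,0],[0,0,0]],[1,[0,110,0],[0,0,0]]]' | head -2
python3 meas.py wrist
python3 -m pendant '[[1,[-5,36,0],[0,0,0]],[1,[-10,73,0],[0,0,0]],[1,[-15,110,0],[0,0,0]],[1,[-20,147,0],[0,0,0]],[1,[-25,182,0],[0,0,0]]]' | head -2
python3 -m pendant '[[1,[0,0,0],[0,0,0]],[1,[0,0,0],[0,0,0]],[1,[0,0,0],[0,0,0]]]' | head -2
cat > tray.py <<'E'
from h import *
import sys
from scipy.optimize import least_squares
p=cap('wrist'); o=eyes.outline_of(p,'tray')[0]; m=o['pixels'].astype(np.uint8)
c=max(cv2.findContours(m,0,1)[0],key=cv2.contourArea)[:,0]
for z in (0,28):
    w=np.array([atz(p,q,z)[:2] for q in c],np.float32); r=cv2.minAreaRect(w); print(z,o['score'],r)
(cx,cy),(a,b),th=r
for o in eyes.outline_of(p,'tray_hole0')[:2]: print(o['score'],o['pixel'],o['pixels'].sum())
th=np.radians(th-90) if a<b else np.radians(th)
print(np.degrees(th))
im=p['color'][:,:,::-1].copy(); im=cv2.resize(im,None,fx=3,fy=3,interpolation=cv2.INTER_CUBIC)
R=np.array([[np.cos(th),-np.sin(th)],[np.sin(th),np.cos(th)]])
def poly(P,z=28):
    P=np.array(P)@R.T+[cx,cy]; q=(proj(p,np.c_[P,np.full(len(P),z)])+.5)*3-.5
    cv2.polylines(im,[np.round(q).astype(int)],True,(0,0,255),1)
poly([(-118,-78),(118,-78),(118,78),(-118,78)])
for x in(-60,0,60): poly([(x+i*15.5,42+j*19.5) for i,j in((-1,-1),(1,-1),(1,1),(-1,1))])
a=np.linspace(0,6.283,40)
for x,r in((-87,23.5),(-29,23.5),(31,15.5),(85,15.5)): poly(np.c_[x+r*np.cos(a),-40+r*np.sin(a)])
np.savez('traypic.npz',color=p['color'],mtx=p['mtx'],R_=p['R_'],t_=p['t_'])
u,v=np.round(proj(p,[cx,cy,28])[0]*3).astype(int); im=im[max(0,v-300):v+300,max(0,u-400):u+400]; cv2.imwrite('pics/tray1.png',im)
E
python3 tray.py
```

```text
big0 0.85 [233.2 100.2] [ 556.6 -250.2] 565
small0 0.87 [270.1 172.7] [ 437.6 -285.2] 314
small0 0.72 [339.2  65.3] [ 576.7 -408.1] 309
big0 0.58 [366.2 217.8] [ 498.1 -319.7] 8
small0 0.51 [395.1 187.6] [ 579.  -403.5] 91
time_s: 3.18
eef_pos: [481.9, -164.3, 346.6]
big0 0.81 [311.5  86.5] [ 557.4 -250.7] 578
small0 0.92 [419.6  54.3] [ 574.5 -406.1] 468
small0 0.81 [340.9 162. ] [ 437.6 -284.6] 332
time_s: 3.75
eef_pos: [456.6, 15.5, 346.3]
time_s: 4.0
eef_pos: [457.0, 13.5, 346.3]
0 0.74 ((544.6467895507812, 373.30230712890625), (141.99635314941406, 267.2964782714844), 61.256935119628906)
28 0.74 ((544.344482421875, 352.07366943359375), (133.9258575439453, 252.10450744628906), 61.25697326660156)
0.91 [256.2, 80.1] 17148
0.67 [30.2, 87.1] 1481
-28.743026733398434
```

View pics/tray1.png

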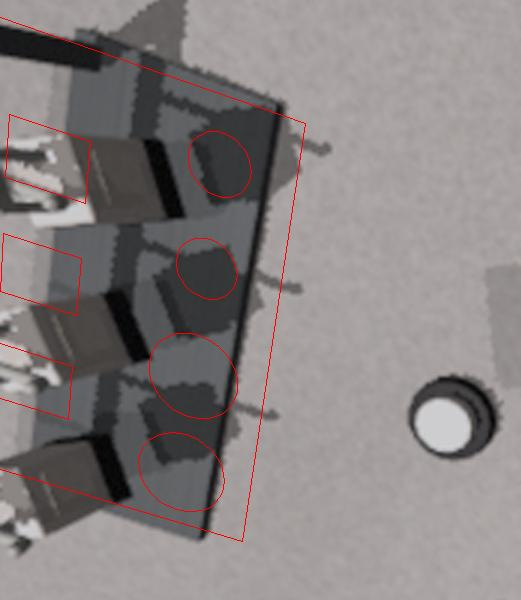

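```bash
sed -i "s/^p=cap('wrist'); o=.*/p=cap('wrist'); o=min(eyes.outline_of(p,'tray')+eyes.outline_of(p,'tray_hole0'),key=lambda o:np.hypot(*(atz(p,o['pixel'],28)[:2]-[540,4]))); m=o['pixels'].astype(np.uint8)/" tray.py; python3 tray.py
```

```text
0 0.85 ((540.1608276367188, 4.412284851074219), (168.77137756347656, 254.00856018066406), 78.29952239990234)
28 0.85 ((540.108642578125, 4.1248321533203125), (159.17724609375, 239.56903076171875), 78.29952239990234)
0.85 [255.9, 80.8] 17191
-11.700477600097656
```

View pics/tray1.png

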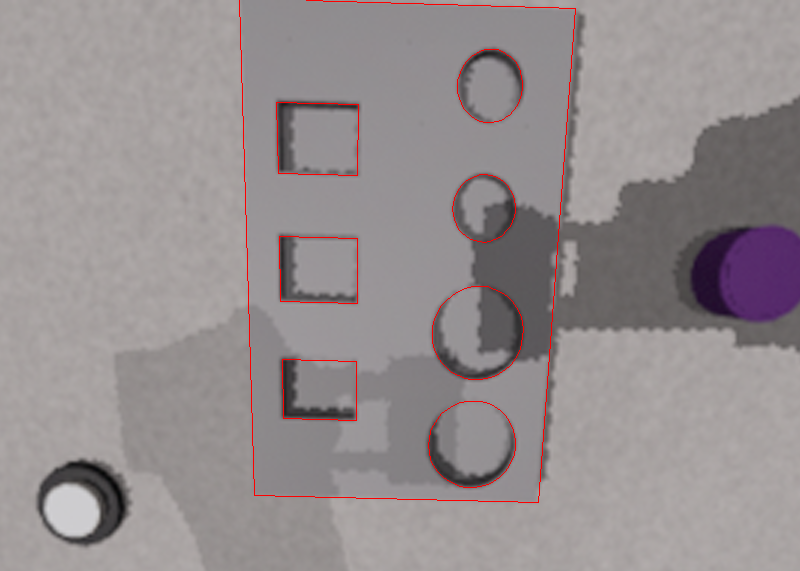

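```bash
python3 - <<'E'
import pickle
from h import *
L=pickle.load(open('obs.pkl','rb'))
for n,c in (('big',(557,-250)),('sA',(437,-285)),('sB',(576,-406))):
    g=[(p,q) for t,p,q,X in L if np.hypot(*(X[:2]-c))<12]; print(n,len(g),np.round(tri(g),1), 'wrist only',np.round(tri([x for x in g if x[0]['mtx'][0][0]<300]),1))
th=np.radians(-11.7);c,s=np.cos(th),np.sin(th)
for x,y in ((-60,42),(0,42),(60,42),(-87,-40),(-29,-40),(31,-40),(85,-40)): print((x,y),np.round([540.1+c*x-s*y,4.1+s*x+c*y],1))
p=cap('wrist'); save(p,'none.png'); o=eyes.outline_of(p,'ready'); print([(k['score'],k['pixel'],np.round(atz(p,k['pixel'],25))) for k in o], [np.round(readout.read_state()['eef_pos'],1)])
E
python3 -m pendant '[[0.8,[15,-38,-10],[0,0,-2]],[0.8,[30,-76,-20],[0,0,-2]],[0.8,[45,-114,-30],[0,0,-2]],[0.8,[60,-152,-40],[0,0,-2]],[0.8,[75,-188,-50],[0,0,-2]]]' | head -2
python3 -m pendant '[[0.8,[12,-38,-10],[0,0,0]],[0.8,[25,-75,-20],[0,0,0]],[0.8,[25,-77,-60],[0,0,0]],[0.8,[25,-77,-90],[0,0,0]],[0.8,[25,-77,-90],[0,0,0]]]'
python3 meas.py wrist
```

```text
big 2 [ 557.  -250.4   52. ] wrist only [ 557.  -250.4   52. ]
sA 2 [ 436.9 -285.2   43.8] wrist only [ 436.9 -285.2   43.8]
sB 3 [ 576.6 -404.9   48.7] wrist only [ 575.8 -410.1   38.2]
(-60, 42) [489.9  57.4]
(0, 42) [548.6  45.2]
(60, 42) [607.4  33.1]
(-87, -40) [446.8 -17.4]
(-29, -40) [503.6 -29.2]
(31, -40) [562.3 -41.4]
(85, -40) [615.2 -52.3]
[(0.8, [150.4, 169.4], array([448., 203.,  25.]))] [array([456.6,  14.9, 346.3])]
time_s: 4.87
eef_pos: [531.9, -174.5, 296.0]
time_s: 5.28
eef_pos: [552.4, -248.9, 200.3]
ee_rot: [[0.978, -0.208, -0.011], [-0.208, -0.978, 0.004], [-0.012, -0.002, -1.0]]
ft_force: [-1.4, 0.9, 0.7]
width: 70.4
grasp_force: 0.0
big0 0.66 [262.  172.2] [ 551.6 -249.4] 978
small0 0.96 [410.1 118.3] [ 574.9 -407. ] 765
small0 0.62 [310.5 254.8] [ 438.3 -284.7] 453
```

```bash
python3 -m pendant '[[0.8,[4,0,0],[0,0,0]],[0.8,[4,0,0],[0,0,0]],[0.8,[4,0,0],[0,0,0]]]'|head -3
python3 meas.py wrist; python3 - <<'E'
from h import *
p=cap('wrist'); save(p,'c1.png',1.9,(150,40,512,330))
E
```

```text
time_s: 5.68
eef_pos: [561.9, -249.4, 208.2]
ee_rot: [[0.979, -0.205, 0.003], [-0.205, -0.979, -0.001], [0.004, 0.0, -1.0]]
big0 0.81 [262.7 177.7] [ 555.  -249.8] 1173
big0 0.65 [ 3.1 93.6] [694.3 -13.3] 147
small0 0.56 [404.9 128.6] [ 575.8 -406.7] 727
```

View pics/c1.png

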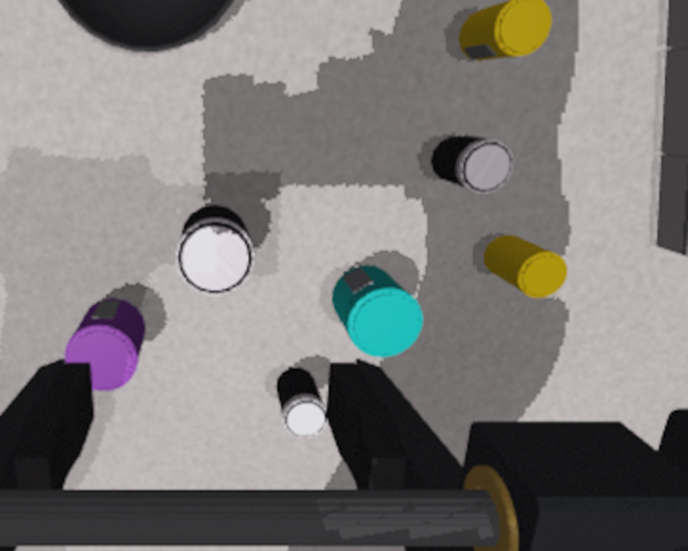

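```bash
python3 -m pendant '[[0.8,[-4,-0.5,-37],[0,0,0]],[0.8,[-4,-0.5,-74],[0,0,0]],[0.8,[-4,-0.5,-110],[0,0,0]],[0.8,[-4,-0.5,-135],[0,0,0]],[0.8,[-4,-0.5,-135],[0,0,0]]]'|head -2
python3 -m pendant '[[0.8,[0,0,-20],[0,0,0]],[0.8,[0,0,-40],[0,0,0]],[0.8,[0,0,-49],[0,0,0]],[0.8,[0,0,-49],[0,0,0]],[0.8,[0,0,-49],[0,0,0]]]'
```

```text
time_s: 6.3
eef_pos: [552.8, -248.4, 66.5]
time_s: 6.72
eef_pos: [557.0, -250.2, 23.3]
ee_rot: [[0.978, -0.206, 0.001], [-0.206, -0.978, -0.0], [0.001, 0.0, -1.0]]
ft_force: [0.4, -0.2, 0.1]
width: 70.4
grasp_force: 0.0
```

```bash
python3 -m pendant '[[0.3,[0,0,0],[0,0,0]],[0.3,[0,0,0],[0,0,0]],[0.3,[0,0,0],[0,0,0]],[0.3,[0,0,0],[0,0,0]],[0.3,[0,0,0],[0,0,0]]]'
python3 -m pendant '[[0.3,[0,0,0],[0,0,0]],[0.3,[0,0,0],[0,0,0]],[0.3,[0,0,20],[0,0,0]],[0.3,[0,0,60],[0,0,0]],[0.3,[0,0,100],[0,0,0]]]'
```

```text
time_s: 7.13
eef_pos: [556.8, -250.4, 23.1]
ee_rot: [[0.978, -0.206, 0.001], [-0.206, -0.978, -0.001], [0.001, 0.001, -1.0]]
ft_force: [0.1, -0.5, 3.6]
width: 43.3
grasp_force: 30.0
time_s: 7.55
eef_pos: [554.8, -249.2, 121.8]
ee_rot: [[0.979, -0.206, -0.005], [-0.206, -0.979, 0.002], [-0.005, -0.001, -1.0]]
ft_force: [1.0, -0.1, -1.4]
width: 43.5
grasp_force: 30.0
```

```bash
python3 -m pendant '[[0.3,[-9,37,0],[0,0,0]],[0.3,[-18,74,0],[0,0,0]],[0.3,[-27,111,0],[0,0,0]],[0.3,[-36,148,0],[0,0,0]],[0.3,[-45,185,0],[0,0,0]]]'|head -2
python3 -m pendant '[[0.3,[-8,36,0],[0,0,0]],[0.3,[-8,36,0],[0,0,-0]],[0.3,[-8,36,-40],[0,0,0]],[0.3,[-8,36,-40],[0,0,0]],[0.3,[-8,36,-40],[0,0,0]]]'|head -3
python3 - <<'E'
from h import *
p=cap('wrist'); s=readout.read_state(); save(p,'g1.png',1.5)
print(s['eef_pos'],s['ee_rot'])
X=np.array(s['eef_pos'])+[0,0,27]; print('expected disc px',proj(p,X))
E
```

```text
time_s: 7.97
eef_pos: [510.6, -63.4, 122.3]
time_s: 8.38
eef_pos: [501.4, -29.2, 80.8]
ee_rot: [[0.978, -0.206, -0.006], [-0.206, -0.978, -0.0], [-0.006, 0.002, -1.0]]
[502.82308812 -29.59241075  82.33646964] [[ 9.78316537e-01 -2.07104745e-01 -2.09220624e-03]
 [-2.07106101e-01 -9.78318384e-01 -4.51041755e-04]
 [-1.95343094e-03  8.74570285e-04 -9.99997710e-01]]
expected disc px [[262.26676691 272.69003796]]
```

View pics/g1.png

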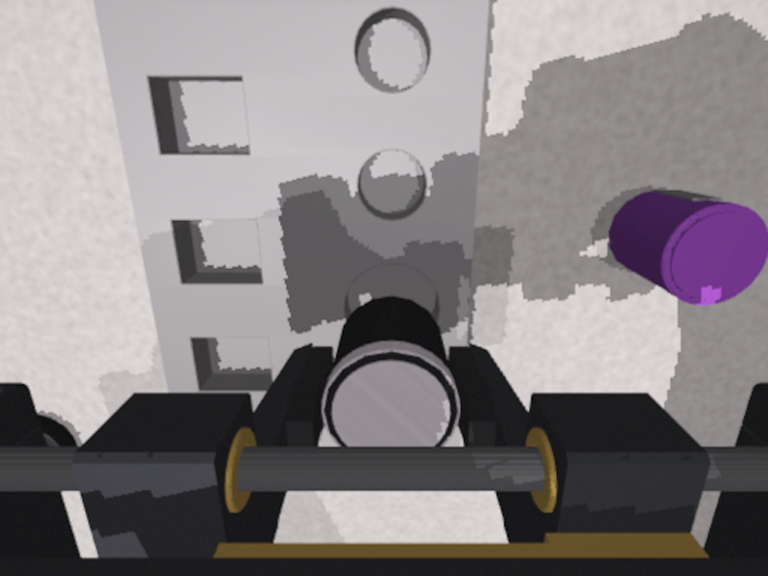

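```bash
python3 - <<'E'
from h import *
p=cap('wrist'); s=readout.read_state(); print(np.round(s['eef_pos'],1))
a=np.linspace(0,6.283,60)
for (x,y),r in (((615.2,-52.3),15.5),((562.3,-41.4),15.5),((503.6,-29.2),23.5)):
    q=proj(p,np.c_[x+r*np.cos(a),y+r*np.sin(a),0*a+28])*1.5; print(np.round([q[:,0].min(),q[:,0].max(),q[:,1].min(),q[:,1].max()],1))
th=np.radians(-11.7);c,s=np.cos(th),np.sin(th)
for dx in(60,0): print([np.round(proj(p,[540.1+c*x-s*y,4.1+s*x+c*y,28])[0]*1.5) for x,y in((dx-15.5,61.5),(dx+15.5,61.5),(dx+15.5,22.5),(dx-15.5,22.5))])
E
```

```text
[503.8 -29.8  83.4]
[352.4 427.2  13.   96.4]
[356.4 424.6 152.9 222.3]
[343.9 438.1 265.5 352.8]
[array([162., 159.]), array([149.,  82.]), array([242.,  82.]), array([250., 158.])]
[array([183., 286.]), array([173., 223.]), array([256., 223.]), array([263., 286.])]
```

```bash
cat > rel.py <<'E'
from h import *
from scipy.optimize import least_squares
# nominal g1 pose
P=np.array([502.8,-29.6,82.3]); yaw=np.radians(-11.95)
c,s=np.cos(yaw),np.sin(yaw); R=np.array([[c,s,0],[s,-c,0],[0,0,-1]])
w=cap('wrist'); M=np.array(w['mount']); Rwc=R@M[:3,:3]; t=R@M[:3,3]+P
p=dict(mtx=w['mtx'],R_=Rwc.T,t_=-Rwc.T@t)
a=np.linspace(0,6.283,120)
def tr(v,x,y):
    h=v[2]; return np.c_[540.1+v[0]+np.cos(h)*x-np.sin(h)*y,4.1+v[1]+np.sin(h)*x+np.cos(h)*y,np.full(np.size(x),28.)]
def f(v):
    r=[]
    for x,ob in((85,(355,431,8,92)),(31,(358,426,149,219))):
        q=proj(p,tr(v,x+15.5*np.cos(a),-40+15.5*np.sin(a)))*1.5
        r+=list(np.array([q[:,0].min(),q[:,0].max(),q[:,1].min(),q[:,1].max()])-ob)
    for (x,y),ob in (((75.5,61.5),(148,77)),((75.5,22.5),(242,77)),((44.5,22.5),(249,154)),((15.5,61.5),(173,220)),((-15.5,22.5),(262,282))):
        r+=list((proj(p,tr(v,x,y))*1.5)[0]-ob)
    return r
o=least_squares(f,[0,0,np.radians(-11.7)],loss='soft_l1',x_scale=[1,1,.01]); print(o.x,np.degrees(o.x[2]),np.round(f(o.x),1))
H=tr(o.x,-29,-40)[0]; print('hole4',H)
D=atz(p,(390.5/1.5,408/1.5),P[2]+27); print('can',D,'rel world',(H-D)[:2],'rel tool',(R.T@(H-D))[:2], 'can-TCP tool',R.T@(D-P))
print(readout.read_state()['eef_pos'])
E
python3 rel.py
```

```text
[ 1.78176036 -0.62796539 -0.20819769] -11.92884896315763 [-1.2 -2.2  0.4  0.3 -0.9 -0.5 -0.1 -0.3  2.   0.1  0.6 -0.   1.3 -0.2
 -0.1 -1.1  1.1  0. ]
hole4 [505.24014043 -29.66995822  28.        ]
can [503.53810794 -28.95091798 109.3       ] rel world [ 1.7020325  -0.71904025] rel tool [1.81403023 0.35103821] can-TCP tool [  0.58771452  -0.78784671 -27.        ]
[504.34425569 -29.8132261   83.89374487]
```

```bash
python3 -m pendant '[[0.3,[-1,0,-10],[0,0,0]],[0.3,[-1,0,-22],[0,0,0]],[0.3,[-1,0,-26],[0,0,0]],[0.3,[-1,0,-26],[0,0,0]],[0.3,[-1,0,-26],[0,0,0]]]'
python3 -m pendant '[[0.3,[0,0,-5],[0,0,0]],[0.3,[0,0,-10],[0,0,0]],[0.3,[0,0,-12],[0,0,0]],[0.3,[0,0,-12],[0,0,0]],[0.3,[0,0,-12],[0,0,0]]]'
```

```text
time_s: 8.95
eef_pos: [503.1, -29.3, 57.4]
ee_rot: [[0.978, -0.207, 0.002], [-0.207, -0.978, -0.0], [0.002, -0.0, -1.0]]
ft_force: [-0.5, 0.2, -1.0]
width: 43.0
grasp_force: 30.0
time_s: 9.37
eef_pos: [502.8, -29.2, 44.2]
ee_rot: [[0.978, -0.206, 0.0], [-0.206, -0.978, -0.0], [0.0, 0.0, -1.0]]
ft_force: [1.5, -0.2, -1.6]
width: 43.4
grasp_force: 30.0
```

```bash
python3 -m pendant '[[0.3,[0,0,-4],[0,0,0]],[0.3,[0,0,-8],[0,0,0]],[0.3,[0,0,-10],[0,0,0]],[0.3,[0,0,-10],[0,0,0]],[0.3,[0,0,-10],[0,0,0]]]'|sed -n '2p;4p'
python3 -m pendant '[[0.7,[0,0,0],[0,0,0]],[0.7,[0,0,0],[0,0,0]],[0.7,[0,0,0],[0,0,0]],[0.7,[0,0,0],[0,0,0]],[0.7,[0,0,0],[0,0,0]]]'|sed -n '2p;4,5p'
python3 -m pendant '[[0.7,[0,0,25],[0,0,0]],[0.7,[0,0,60],[0,0,0]],[0.7,[0,0,100],[0,0,0]],[0.7,[0,0,140],[0,0,0]],[0.7,[0,0,165],[0,0,0]]]'|head -2
python3 -m pendant '[[0.7,[-7,-34,0],[0,0,0]],[0.7,[-15,-70,0],[0,0,0]],[0.7,[-23,-110,0],[0,0,0]],[0.7,[-31,-150,0],[0,0,0]],[0.7,[-39,-190,0],[0,0,0]]]'|head -2
python3 -m pendant '[[0.6,[-27,-40,0],[0,0,0]],[0.6,[-27,-66,0],[0,0,0]],[0.6,[-27,-66,0],[0,0,0]],[0.6,[-27,-66,0],[0,0,0]],[0.6,[-27,-66,0],[0,0,0]]]'|head -2
python3 meas.py wrist; python3 - <<'E'
from h import *
p=cap('top'); save(p,'t2.png',4,(215,140,415,260))
E
```

```text
eef_pos: [502.7, -29.2, 34.1]
ft_force: [2.0, -1.2, -3.0]
eef_pos: [502.2, -28.8, 34.4]
ft_force: [0.8, 0.6, 0.3]
width: 61.5
time_s: 10.62
eef_pos: [503.2, -29.0, 202.8]
time_s: 11.03
eef_pos: [462.6, -220.4, 199.5]
time_s: 11.45
eef_pos: [436.7, -283.9, 199.2]
big0 0.98 [ 11.4 167.7] [497.  -27.4] 796
small0 0.82 [262.  171.2] [ 438.  -284.8] 627
small0 0.76 [363.2   9.3] [ 567.3 -405.1] 529
```

View pics/t2.png

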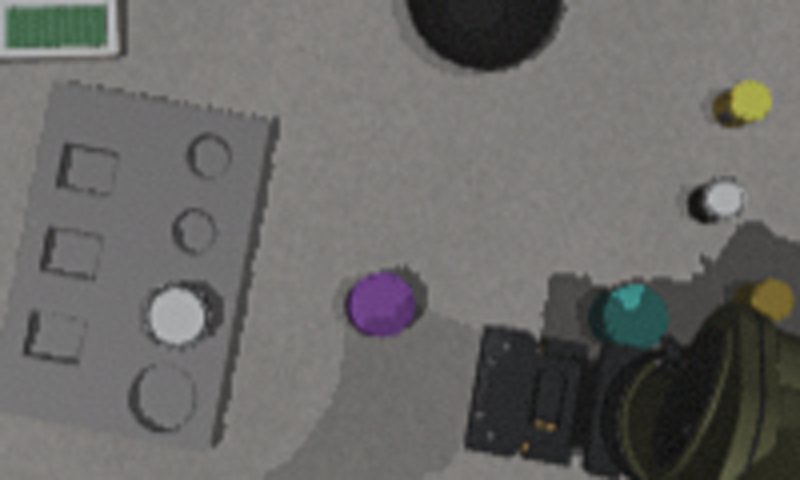

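```bash
python3 -m pendant '[[0.6,[1,-1,-38],[0,0,0]],[0.6,[1,-1,-76],[0,0,0]],[0.6,[1,-1,-114],[0,0,0]],[0.6,[1,-1,-135],[0,0,0]],[0.6,[1,-1,-135],[0,0,0]]]'|head -2
python3 -m pendant '[[0.6,[0,0,-20],[0,0,0]],[0.6,[0,0,-35],[0,0,0]],[0.6,[0,0,-42],[0,0,0]],[0.6,[0,0,-42],[0,0,0]],[0.6,[0,0,-42],[0,0,0]]]'|sed -n '2p;4,5p'
```

```text
time_s: 12.07
eef_pos: [435.6, -283.3, 60.5]
eef_pos: [438.1, -285.9, 23.3]
ft_force: [0.1, -1.2, -0.2]
width: 52.8
```

```bash
python3 -m pendant '[[0.1,[0,0,0],[0,0,0]],[0.1,[0,0,0],[0,0,0]],[0.1,[0,0,0],[0,0,0]],[0.1,[0,0,0],[0,0,0]],[0.1,[0,0,0],[0,0,0]]]'|sed -n '2p;4,6p'
python3 -m pendant '[[0.1,[0,0,0],[0,0,0]],[0.1,[0,0,0],[0,0,0]],[0.1,[0,0,30],[0,0,0]],[0.1,[0,0,65],[0,0,0]],[0.1,[0,0,100],[0,0,0]]]'|sed -n '2p;4,6p'
python3 -m pendant '[[0.1,[17,33,0],[0,0,0]],[0.1,[34,66,0],[0,0,0]],[0.1,[51,99,0],[0,0,0]],[0.1,[68,132,0],[0,0,0]],[0.1,[85,166,0],[0,0,0]]]'|sed -n '2p'
python3 -m pendant '[[0.1,[17,33,0],[0,0,0]],[0.1,[34,66,0],[0,0,0]],[0.1,[40,78,-20],[0,0,0]],[0.1,[40,78,-40],[0,0,0]],[0.1,[40,78,-40],[0,0,0]]]'|sed -n '2p'
python3 -m pendant '[[0.1,[0,0,0],[0,0,0]],[0.1,[0,0,0],[0,0,0]],[0.1,[0,0,0],[0,0,0]],[0.1,[0,0,0],[0,0,0]]]'
python3 - <<'E'
from h import *
s=[readout.read_state()['eef_pos']]; p=cap('wrist'); save(p,'g2.png',2,(80,0,400,290)); s+=[readout.read_state()['eef_pos']]; print(np.round(s,1))
P=np.array(s).mean(0); print(proj(p,P+[0,0,23]))
E
```

```text
eef_pos: [437.7, -286.2, 22.9]
ft_force: [0.2, 0.2, 4.0]
width: 27.3
grasp_force: 30.0
eef_pos: [436.6, -285.5, 122.8]
ft_force: [0.6, -0.4, -0.3]
width: 27.1
grasp_force: 30.0
eef_pos: [522.8, -118.6, 122.3]
eef_pos: [560.4, -39.9, 79.3]
time_s: 14.48
eef_pos: [562.9, -43.0, 83.4]
ee_rot: [[0.978, -0.208, 0.002], [-0.208, -0.978, -0.0], [0.002, 0.0, -1.0]]
ft_force: [-0.2, 0.5, -0.3]
width: 27.3
grasp_force: 30.0
[[562.9 -43.   83.4]
 [562.8 -42.8  83.3]]
[[261.77688936 268.15483276]]
```

View pics/g2.png

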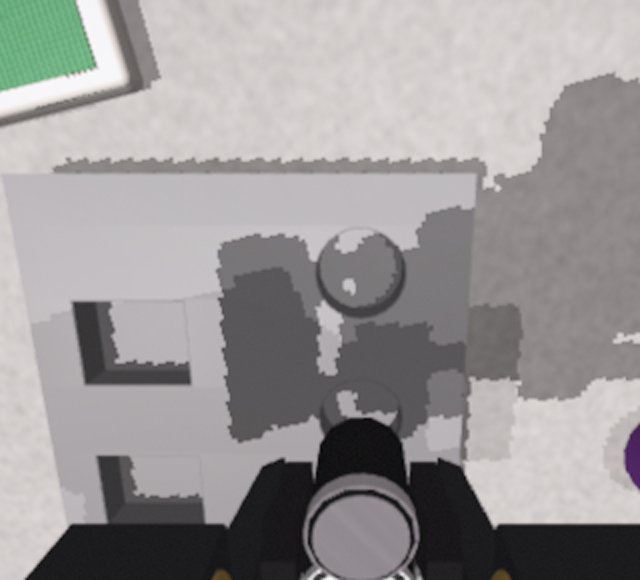

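```bash
cat > rel2.py <<'E'
from h import *
from scipy.optimize import least_squares
def run(P,yawdeg,ell,cor,can,canz,target,conv):
    P=np.array(P,float); yaw=np.radians(yawdeg); c,s=np.cos(yaw),np.sin(yaw); R=np.array([[c,s,0],[s,-c,0],[0,0,-1]])
    w=cap('wrist'); M=np.array(w['mount']); Rwc=R@M[:3,:3]; t=R@M[:3,3]+P
    p=dict(mtx=w['mtx'],R_=Rwc.T,t_=-Rwc.T@t); a=np.linspace(0,6.283,120)
    def tr(v,x,y):
        h=v[2]; return np.c_[540.1+v[0]+np.cos(h)*x-np.sin(h)*y,4.1+v[1]+np.sin(h)*x+np.cos(h)*y,np.full(np.size(x),28.)]
    def f(v):
        r=[]
        for x,rr,ob in ell:
            q=proj(p,tr(v,x+rr*np.cos(a),-40+rr*np.sin(a)))
            o1=conv(ob[0],ob[2]);o2=conv(ob[1],ob[3])
            r+=[q[:,0].min()-o1[0],q[:,0].max()-o2[0],q[:,1].min()-o1[1],q[:,1].max()-o2[1]]
        for (x,y),ob in cor: r+=list(proj(p,tr(v,x,y))[0]-conv(*ob))
        return r
    o=least_squares(f,[0,0,np.radians(-11.7)],loss='soft_l1',x_scale=[1,1,.01]); print('tray off',np.round(o.x[:2],2),np.degrees(o.x[2]),np.round(f(o.x),1))
    H=tr(o.x,*target)[0]; D=atz(p,conv(*can),canz)
    print('rel world',np.round((H-D)[:2],2),'held-TCP tool',np.round(R.T@(D-P),2))
E
python3 - <<'E'
from rel2 import *
run([562.9,-42.9,83.4],-11.95,[(85,15.5,(317,405,228,316))],[((75.5,61.5),(73,302)),((75.5,22.5),(189,301)),((44.5,22.5),(191,384)),((118,78),(3,176)),((118,-78),(477,173)),((15.5,61.5),(97,457)),((15.5,22.5),(203,457))],(361,530),83.4+23.5,(31,-40),lambda u,v:np.array([u/2+80,v/2]))
print(readout.read_state()['eef_pos'])
E
```

```text
tray off [-0.5  -1.05] -11.671417349300977 [-0.1  0.6 -0.1  0.8  0.4  0.2 -2.4  0.4  0.9  0.4 -0.2 -0.4 -0.1 -0.3
  1.1 -0.4 -1.4 -0.6]
rel world [-3.31  0.26] held-TCP tool [  2.18  -0.71 -23.5 ]
[562.79312607 -42.58585735  83.11008181]
```

```bash
python3 - <<'E'
from h import *
p=cap('wrist'); s=readout.read_state()['eef_pos']; print(s)
M=np.array(p['mount']); Ri=np.linalg.inv(M); K=np.array(p['mtx'])
a=np.linspace(0,6.283,200)
for dx in(0,1,2,3):
  for z in (-23,23):
    X=np.c_[dx+14*np.cos(a),-.7+14*np.sin(a),0*a-z,0*a+1]; q=(X@Ri.T)[:,:3]@K.T; q=q[:,:2]/q[:,2:]; q=(q-[80,0])*2
    print(dx,z,np.round([q[:,0].min(),q[:,0].max(),q[:,1].min(),q[:,1].max()],1))
im=p['color'][120:290,180:340,::-1]; cv2.imwrite('pics/g3.png',cv2.resize(im,None,fx=3.5,fy=3.5,interpolation=cv2.INTER_CUBIC))
E
```

```text
[562.73991164 -42.43317437  82.9896489 ]
0 -23 [317.7 404.4 413.4 491.9]
0 23 [304.5 417.6 486.3 583.5]
1 -23 [317.6 404.5 410.5 489.2]
1 23 [304.4 417.7 482.6 580.2]
2 -23 [317.5 404.6 407.5 486.5]
2 23 [304.3 417.8 478.9 577. ]
3 -23 [317.5 404.6 404.5 483.8]
3 23 [304.1 417.9 475.2 573.7]
```

View pics/g3.png

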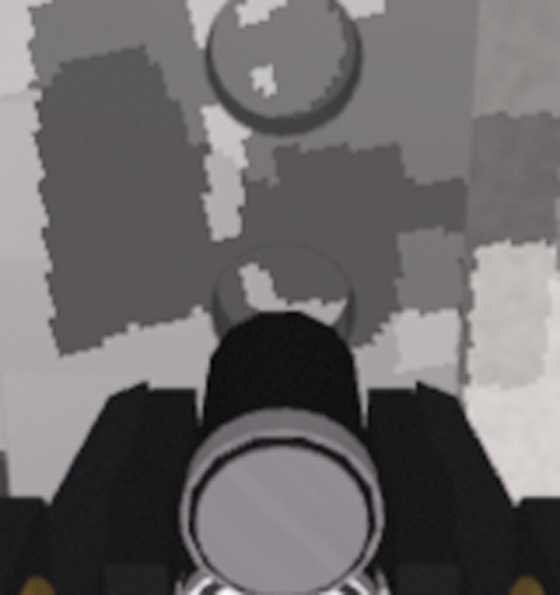

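```bash
python3 -m pendant '[[0.1,[-1,0,-10],[0,0,0]],[0.1,[-1,0,-22],[0,0,0]],[0.1,[-1,0,-28],[0,0,0]],[0.1,[-1,0,-28],[0,0,0]],[0.1,[-1,0,-28],[0,0,0]]]'|sed -n '2p;4p'
python3 -m pendant '[[0.1,[0,0,-4],[0,0,0]],[0.1,[0,0,-7],[0,0,0]],[0.1,[0,0,-10],[0,0,0]],[0.1,[0,0,-10],[0,0,0]],[0.1,[0,0,-10],[0,0,0]]]'|sed -n '2p;4p'
```

```text
eef_pos: [560.8, -41.9, 53.3]
ft_force: [-0.5, 0.2, -0.2]
eef_pos: [561.4, -42.0, 44.2]
ft_force: [0.2, -0.1, -0.2]
```

```bash
python3 -m pendant '[[0.1,[0,0,-4],[0,0,0]],[0.1,[0,0,-8],[0,0,0]],[0.1,[0,0,-10],[0,0,0]],[0.1,[0,0,-10],[0,0,0]],[0.1,[0,0,-10],[0,0,0]]]'|sed -n '2p;4p'
python3 -m pendant '[[0.55,[0,0,0],[0,0,0]],[0.55,[0,0,0],[0,0,0]],[0.55,[0,0,0],[0,0,0]],[0.55,[0,0,0],[0,0,0]],[0.55,[0,0,0],[0,0,0]]]'|sed -n '2p;4,5p'
python3 -m pendant '[[0.55,[0,0,25],[0,0,0]],[0.55,[0,0,60],[0,0,0]],[0.55,[0,0,100],[0,0,0]],[0.55,[0,0,140],[0,0,0]],[0.55,[0,0,165],[0,0,0]]]'|sed -n '2p'
python3 -m pendant '[[0.6,[1,-38,0],[0,0,0]],[0.6,[3,-76,0],[0,0,0]],[0.6,[5,-114,0],[0,0,0]],[0.6,[7,-152,0],[0,0,0]],[0.6,[8,-190,0],[0,0,0]]]'|sed -n '2p'
python3 -m pendant '[[0.6,[1,-38,0],[0,0,0]],[0.6,[3,-76,0],[0,0,0]],[0.6,[5,-114,0],[0,0,0]],[0.6,[6,-152,0],[0,0,0]],[0.6,[6,-175,0],[0,0,0]]]'|sed -n '2p'
python3 -m pendant '[[0.6,[0,0,0],[0,0,0]],[0.6,[0,0,0],[0,0,0]],[0.6,[0,0,0],[0,0,0]],[0.6,[0,0,0],[0,0,0]]]'|sed -n '1,2p'
python3 meas.py wrist;  python3 - <<'E'
from h import *
print(readout.read_state()['eef_pos']); p=cap('top'); save(p,'t3.png',4,(215,140,415,260))
E
```

```text
eef_pos: [561.3, -42.0, 34.1]
ft_force: [1.0, -0.1, -0.1]
eef_pos: [561.6, -42.0, 34.4]
ft_force: [-0.8, 0.2, -0.2]
width: 48.9
eef_pos: [562.7, -42.2, 203.2]
eef_pos: [569.3, -233.7, 199.6]
eef_pos: [573.7, -412.5, 199.2]
time_s: 17.88
eef_pos: [576.2, -404.6, 199.3]
small0 0.72 [263.8 173.2] [ 574.9 -406.9] 606
[ 576.11613467 -405.35914252  199.55093176]
```

```bash
python3 -m pendant '[[0.6,[-1,-2,-38],[0,0,0]],[0.6,[-1,-2,-76],[0,0,0]],[0.6,[-1,-2,-114],[0,0,0]],[0.6,[-1,-2,-135],[0,0,0]],[0.6,[-1,-2,-135],[0,0,0]]]'|sed -n '2p'
python3 -m pendant '[[0.6,[0,0,-20],[0,0,0]],[0.6,[0,0,-35],[0,0,0]],[0.6,[0,0,-42],[0,0,0]],[0.6,[0,0,-42],[0,0,0]],[0.6,[0,0,-42],[0,0,0]]]'|sed -n '2p;4,5p'
python3 -m pendant '[[0.1,[0,0,0],[0,0,0]],[0.1,[0,0,0],[0,0,0]],[0.1,[0,0,0],[0,0,0]],[0.1,[0,0,0],[0,0,0]],[0.1,[0,0,0],[0,0,0]]]'|sed -n '2p;4,6p'
python3 -m pendant '[[0.1,[0,0,0],[0,0,0]],[0.1,[0,0,0],[0,0,0]],[0.1,[0,0,30],[0,0,0]],[0.1,[0,0,65],[0,0,0]],[0.1,[0,0,100],[0,0,0]]]'|sed -n '2p;4,6p'
```

```text
eef_pos: [571.1, -405.9, 58.7]
eef_pos: [574.8, -409.1, 23.0]
ft_force: [-0.1, -0.4, 0.7]
width: 52.8
eef_pos: [574.8, -409.2, 23.0]
ft_force: [-0.5, 0.4, 3.4]
width: 27.1
grasp_force: 30.0
eef_pos: [573.5, -408.4, 122.2]
ft_force: [1.4, -0.8, -0.7]
width: 27.2
grasp_force: 30.0
```

View pics/t3.png

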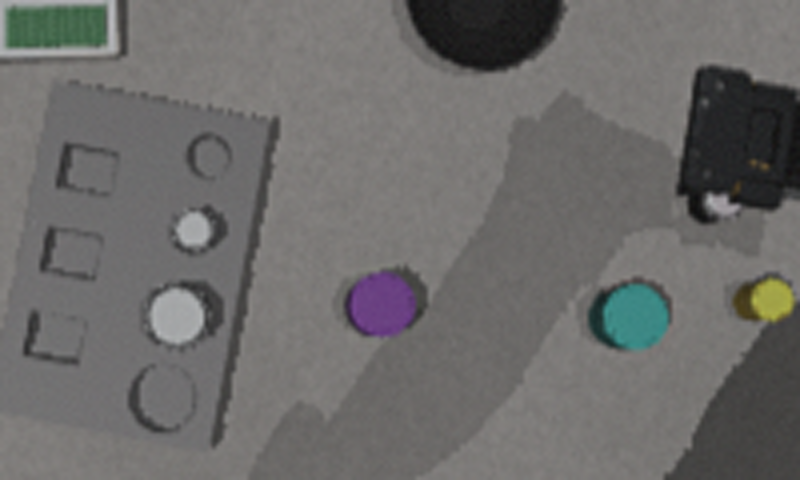

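```bash
python3 -m pendant '[[0.1,[4,37,0],[0,0,0]],[0.1,[8,74,0],[0,0,0]],[0.1,[12,111,0],[0,0,0]],[0.1,[16,148,0],[0,0,0]],[0.1,[20,185,0],[0,0,0]]]'|sed -n '2p'
python3 -m pendant '[[0.1,[4,37,0],[0,0,0]],[0.1,[8,74,0],[0,0,0]],[0.1,[12,111,0],[0,0,0]],[0.1,[16,148,0],[0,0,0]],[0.1,[19.5,171,0],[0,0,0]]]'|sed -n '2p'
python3 -m pendant '[[0.1,[0,0,-20],[0,0,0]],[0.1,[0,0,-40],[0,0,0]],[0.1,[0,0,-55],[0,0,0]],[0.1,[0,0,-60],[0,0,0]],[0.1,[0,0,-60],[0,0,0]]]'|sed -n '2p'
python3 -m pendant '[[0.1,[0,0,0],[0,0,0]],[0.1,[0,0,0],[0,0,0]],[0.1,[0,0,0],[0,0,0]],[0.1,[0,0,0],[0,0,0]]]'|sed -n '2,4p'
```

```text
eef_pos: [594.2, -222.3, 122.2]
eef_pos: [613.9, -47.1, 122.0]
eef_pos: [612.8, -52.9, 60.9]
eef_pos: [614.6, -53.1, 63.3]
ee_rot: [[0.978, -0.206, 0.002], [-0.206, -0.978, -0.0], [0.002, -0.0, -1.0]]
ft_force: [0.5, 0.7, -1.2]
```

```bash
python3 -m pendant '[[0.1,[0,0,-5],[0,0,0]],[0.1,[0,0,-10],[0,0,0]],[0.1,[0,0,-15],[0,0,0]],[0.1,[0,0,-19],[0,0,0]],[0.1,[0,0,-19],[0,0,0]]]'|sed -n '2p;4p'
python3 -m pendant '[[0.1,[0,0,0],[0,0,0]],[0.1,[0,0,0],[0,0,0]]]'|sed -n '2p;4p'
```

```text
eef_pos: [613.4, -53.0, 42.1]
ft_force: [0.4, 0.1, -1.0]
eef_pos: [613.9, -53.0, 43.2]
ft_force: [0.2, 0.6, 0.0]
```

```bash
python3 -m pendant '[[0.1,[0,0,-4],[0,0,0]],[0.1,[0,0,-8],[0,0,0]],[0.1,[0,0,-9],[0,0,0]],[0.1,[0,0,-9],[0,0,0]],[0.1,[0,0,-9],[0,0,0]]]'|sed -n '2p;4p'
python3 -m pendant '[[0.55,[0,0,0],[0,0,0]],[0.55,[0,0,0],[0,0,0]],[0.55,[0,0,0],[0,0,0]],[0.55,[0,0,0],[0,0,0]],[0.55,[0,0,0],[0,0,0]]]'|sed -n '2p;4,5p'
python3 -m pendant '[[0.55,[0,0,25],[0,0,0]],[0.55,[0,0,60],[0,0,0]],[0.55,[0,0,100],[0,0,0]],[0.55,[0,0,140],[0,0,0]],[0.55,[0,0,180],[0,0,0]]]'|sed -n '2p'
python3 -m pendant '[[0.6,[-8,25,20],[0,0,7]],[0.6,[-20,55,40],[0,0,14]],[0.6,[-32,85,60],[0,0,21]],[0.6,[-44,115,80],[0,0,28]],[0.6,[-56,145,90],[0,0,35]]]'|sed -n '2,3p'
python3 -m pendant '[[0.6,[-14,34,0],[0,0,7]],[0.6,[-28,68,0],[0,0,14]],[0.6,[-42,102,0],[0,0,21]],[0.6,[-56,136,0],[0,0,28]],[0.6,[-68,163,0],[0,0,35]]]'|sed -n '2,3p'
python3 -m pendant '[[0.6,[0,0,0],[0,0,2]],[0.6,[0,0,0],[0,0,2]],[0.6,[0,0,0],[0,0,2]],[0.6,[0,0,0],[0,0,2]],[0.6,[0,0,0],[0,0,2]]]'|sed -n '2,3p'
python3 - <<'E'
from h import *
a=readout.read_state()['eef_pos'];p=cap('wrist'); save(p,'s1.png',1.55); print(a,readout.read_state()['eef_pos'],readout.read_state()['joints'])
for t in('relay0','stand','jar'):
    for o in eyes.outline_of(p,t): print(t,round(o['score'],2),np.round(o['pixel']),o['pixels'].sum(),np.round(atz(p,o['pixel'],100)))
E
```

```text
eef_pos: [613.9, -53.0, 34.2]
ft_force: [1.1, 0.6, 0.0]
eef_pos: [614.0, -53.0, 34.5]
ft_force: [0.5, 0.2, 0.3]
width: 48.2
eef_pos: [613.5, -53.0, 216.1]
eef_pos: [558.2, 93.4, 307.0]
ee_rot: [[0.918, 0.397, 0.004], [0.397, -0.918, 0.001], [0.004, 0.001, -1.0]]
eef_pos: [488.3, 257.9, 304.7]
ee_rot: [[0.521, 0.853, 0.0], [0.853, -0.521, 0.001], [0.001, -0.001, -1.0]]
eef_pos: [490.7, 253.4, 304.3]
ee_rot: [[0.502, 0.865, 0.0], [0.865, -0.502, -0.001], [-0.001, 0.001, -1.0]]
[490.6891248  253.41199776 304.26899674] [490.59859495 253.64908662 304.28117932] [-0.37681778  0.52213695 -0.29812611  1.69795822  0.18226742  0.94896994
 -1.26908273]
relay0 0.97 [314.  82.] 917 [591. 304. 100.]
relay0 0.76 [185.  77.] 1154 [467. 382. 100.]
relay0 0.66 [253.  74.] 738 [535. 345. 100.]
relay0 0.21 [249. 188.] 322 [462. 231. 100.]
stand 0.98 [251.  44.] 16045 [548. 373. 100.]
jar 0.52 [369. 242.] 6861 [563.  83. 100.]
```

View pics/s1.png

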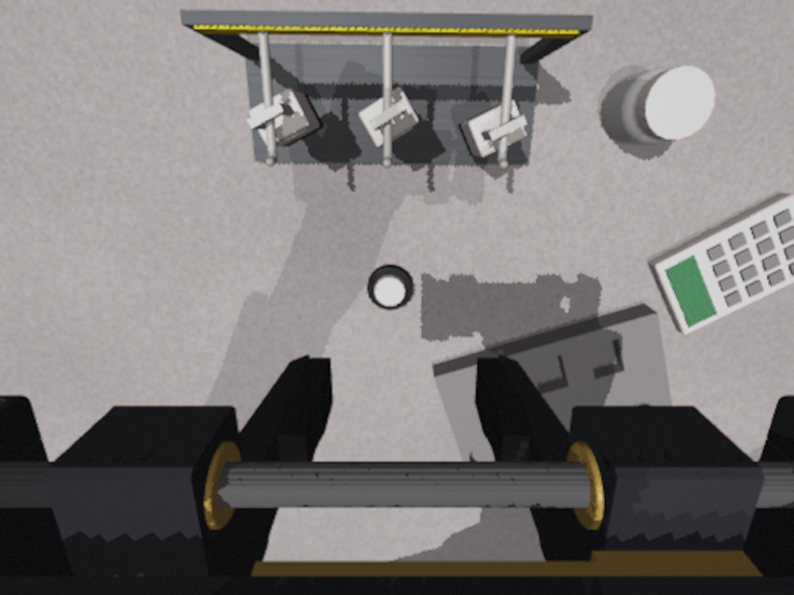

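```bash
cat > relfit.py <<'E'
from h import *
from scipy.optimize import minimize
from scipy.spatial.transform import Rotation as Ro
def box(x0,x1,y0,y1,z0,z1): return np.array([(x,y,z) for x in(x0,x1) for y in(y0,y1) for z in(z0,z1)],float)
PARTS=[box(-14,14,-18,18,0,60),box(-3,3,-12,-8,60,92),box(-3,3,8,12,60,92),box(-3,3,-12,12,84,92)]
S=4
def render(p,v):
    x,y,yaw,tx,ty=v; R=Ro.from_euler('ZYX',[yaw,ty,tx]).as_matrix(); piv=np.array([0,0,84.])
    m=np.zeros((384*1,512*1),np.uint8); big=np.zeros((300*S,512*S),np.uint8)
    for B in PARTS:
        W=(B-piv)@R.T+[x,y,134]; q=(proj(p,W)+.5)*S-.5
        cv2.fillConvexPoly(big,cv2.convexHull(np.round(q).astype(np.int32)),1)
    return cv2.resize(big.astype(np.float32),(512,300),interpolation=cv2.INTER_AREA)
def fit(obs,x0,tilt=True):
    # obs: list of (p,mask)
    def cost(u):
        v=[u[0],u[1],u[2]/30]+([u[3]/60,u[4]/60] if tilt else [0,0]); c=0
        for p,m in obs:
            r=render(p,v); m=m[:300].astype(np.float32); c+=1-np.minimum(r,m).sum()/np.maximum(r,m).sum()
        return c/len(obs)
    best=None
    for y0 in(-30,-15,0,15,30):
        u0=[x0[0],x0[1],(np.radians(60+y0))*30]+([0,0] if tilt else [])
        o=minimize(cost,u0,method='Nelder-Mead',options=dict(initial_simplex=np.array([u0]+[np.array(u0)+6*np.eye(len(u0))[i] for i in range(len(u0))]),maxfev=350))
        if best is None or o.fun<best.fun: best=o
    u=best.x; return best.fun,np.round(u[:2],1),round(np.degrees(u[2]/30),1),np.round(np.degrees(u[3:]/60),1)
E
cat > stand.py <<'E'
from relfit import *
import sys,pickle
p=cap('wrist'); ms=[o for o in eyes.outline_of(p,'relay0') if o['score']>.3]
D=[]
for o in ms:
    c=atz(p,o['pixel'],100)[:2]; print(o['score'],np.round(o['pixel']),o['pixels'].sum(),'->',fit([(p,o['pixels'])],c,False),fit([(p,o['pixels'])],c,True))
    D.append(({k:p[k] for k in('mtx','R_','t_')},o['pixels'],c))
pickle.dump(D,open('rel_%s.pkl'%sys.argv[1],'wb')); np.save('im_%s.npy'%sys.argv[1],p['color'])
E
python3 stand.py a
python3 - <<'E'
from h import *
p=cap('wrist')
for n,(u,v),z in (('tipL',(271,162),138),('tipM',(387,163),138),('tipR',(503,163),138),('barL',(263,38),134),('barM',(387,38),134),('barR',(511,38),134),('btn',(390,291),25)): print(n,np.round(atz(p,(u/1.55,v/1.55),z),1))
E
```

```text
0.8 [255.  75.] 773 -> (np.float64(0.1954466700553894), array([531.3, 344.6]), np.float64(88.7), array([], dtype=float64)) (np.float64(0.18882441520690918), array([530.1, 342.7]), np.float64(87.6), array([-2.5, -4. ]))
0.78 [316.  84.] 968 -> (np.float64(0.14472424983978271), array([594.8, 299.3]), np.float64(84.7), array([], dtype=float64)) (np.float64(0.1508159041404724), array([594.3, 300.9]), np.float64(84.1), array([-0.3,  2.1]))
0.69 [187.  79.] 1066 -> (np.float64(0.16125208139419556), array([464.3, 383.3]), np.float64(84.6), array([], dtype=float64)) (np.float64(0.1524362564086914), array([464.8, 382.1]), np.float64(85.7), array([ 0.7, -1.1]))
0.38 [252. 193.] 315 -> (np.float64(0.6750064492225647), array([470.4, 233.7]), np.float64(62.5), array([], dtype=float64)) (np.float64(0.5238590240478516), array([471.2, 234. ]), np.float64(20.6), array([-8.6, 14.1]))
tipL [448.4 360.1 138. ]
tipM [515.4 320.8 138. ]
tipR [582.7 281.9 138. ]
barL [486.4 424.1 134. ]
barM [553.5 385.4 134. ]
barR [620.7 346.7 134. ]
btn [449.3 210.8  25. ]
```

```bash
python3 -m pendant '[[0.68,[25,11,0],[0,0,6.5]],[0.68,[50,22,0],[0,0,13]],[0.68,[75,33,0],[0,0,19.5]],[0.68,[104,47,0],[0,0,25]],[0.68,[104,47,0],[0,0,25]]]'|sed -n '2,3p'
python3 -m pendant '[[0.68,[0,0,-30],[0,0,0]],[0.68,[0,0,-60],[0,0,0]],[0.68,[0,0,-60],[0,0,0]],[0.68,[0,0,-60],[0,0,0]]]'|sed -n '2,3p'
python3 - <<'E'
from relfit import *
for i in range(2):
    p=cap('wrist'); print(np.round(readout.read_state()['eef_pos'],1),np.round(readout.read_state()['joints'],2)[-1])
    for o in eyes.outline_of(p,'relay0'):
        if o['score']<.4 or o['pixels'].sum()>6000: continue
        c=atz(p,o['pixel'],100)[:2]; print(o['score'],np.round(o['pixel']),o['pixels'].sum(),c.round(),fit([(p,o['pixels'])],c,False))
E
```

```text
eef_pos: [598.4, 303.4, 302.9]
ee_rot: [[0.084, 0.996, 0.002], [0.996, -0.084, 0.002], [0.003, 0.002, -1.0]]
eef_pos: [592.9, 301.1, 243.2]
ee_rot: [[0.086, 0.996, -0.003], [0.996, -0.086, -0.002], [-0.003, -0.003, -1.0]]
[594.  302.1 245.1] -0.88
0.7 [259. 173.] 1105 [592. 304.] (np.float64(0.208296000957489), array([595.2, 298.7]), np.float64(87.3), array([], dtype=float64))
0.69 [128. 106.] 1808 [472. 382.] (np.float64(0.11550265550613403), array([464.2, 384. ]), np.float64(85.7), array([], dtype=float64))
0.65 [201. 138.] 1352 [537. 345.] (np.float64(0.15300613641738892), array([531.8, 345.2]), np.float64(91.2), array([], dtype=float64))
[594.8 302.8 246.6] -0.88
0.96 [195. 138.] 1146 [533. 347.] (np.float64(0.2434207797050476), array([531.7, 345.4]), np.float64(93.7), array([], dtype=float64))
0.84 [127. 108.] 1620 [472. 382.] (np.float64(0.16862201690673828), array([463.7, 383.7]), np.float64(86.0), array([], dtype=float64))
0.68 [258. 176.] 1074 [593. 302.] (np.float64(0.21131223440170288), array([595.3, 299.4]), np.float64(85.0), array([], dtype=float64))
0.54 [368. 199.] 2634 [708. 266.] (np.float64(0.24602818489074707), array([711.9, 262.8]), np.float64(101.8), array([], dtype=float64))
```

```bash
python3 -m pendant '[[0.68,[0,-3,-30],[0,0,0]],[0.68,[0,-3,-60],[0,0,0]],[0.68,[0,-3,-75],[0,0,0]],[0.68,[0,-3,-75],[0,0,0]],[0.68,[0,-3,-75],[0,0,0]]]'|sed -n '2p;4p'
python3 -m pendant '[[0.68,[0,0,-20],[0,0,0]],[0.68,[0,0,-40],[0,0,0]],[0.68,[0,0,-60],[0,0,0]],[0.68,[0,0,-60],[0,0,0]],[0.68,[0,0,-60],[0,0,0]]]'|sed -n '2p;4p'
python3 -m pendant '[[0.68,[0,0,-15],[0,0,0]],[0.68,[0,0,-25],[0,0,0]],[0.68,[0,0,-25],[0,0,0]],[0.68,[0,0,-25],[0,0,0]]]'|sed -n '2p;4,5p'
```

```text
eef_pos: [594.4, 299.4, 170.3]
ft_force: [-0.8, -0.6, -0.2]
eef_pos: [594.7, 299.6, 110.8]
ft_force: [0.1, 0.7, 1.3]
eef_pos: [594.3, 299.3, 85.2]
ft_force: [-0.5, 0.1, 0.4]
width: 60.0
```

Close, then lift 12 mm.

```bash
python3 -m pendant '[[0.5,[0,0,0],[0,0,0]],[0.3,[0,0,0],[0,0,0]],[0.2,[0,0,0],[0,0,0]],[0.2,[0,0,0],[0,0,0]],[0.2,[0,0,0],[0,0,0]]]'|sed -n '2p;4,6p'
python3 -m pendant '[[0.2,[0,0,0],[0,0,0]],[0.2,[0,0,4],[0,0,0]],[0.2,[0,0,8],[0,0,0]],[0.2,[0,0,12],[0,0,0]],[0.2,[0,0,12],[0,0,0]]]'|sed -n '2p;4,6p'
```

```text
eef_pos: [594.2, 299.2, 84.8]
ft_force: [0.2, -0.7, 1.8]
width: 35.5
grasp_force: 30.0
eef_pos: [594.5, 299.3, 97.3]
ft_force: [-0.0, -0.0, -0.5]
width: 35.7
grasp_force: 30.0
```

```bash
python3 -m pendant '[[0.2,[0,0,0],[0,0,-6]],[0.2,[0,0,0],[0,0,-12]],[0.2,[0,0,0],[0,0,-18]],[0.2,[0,0,0],[0,0,-25]],[0.2,[0,0,0],[0,0,-25]]]'|sed -n '2,6p'
python3 -m pendant '[[0.2,[-5,-9,0],[0,0,0]],[0.2,[-10,-17,0],[0,0,0]],[0.2,[-15,-26,0],[0,0,0]],[0.2,[-20,-34,0],[0,0,0]],[0.2,[-25,-43,0],[0,0,0]]]'|sed -n '2p;4,6p'
python3 -m pendant '[[0.2,[-8,-14,0],[0,0,0]],[0.2,[-15,-26,0],[0,0,0]],[0.2,[-15,-26,20],[0,0,0]],[0.2,[-15,-26,40],[0,0,0]],[0.2,[-15,-26,40],[0,0,0]]]'|sed -n '2p;4,6p'
```

```text
eef_pos: [593.9, 299.2, 96.4]
ee_rot: [[0.501, 0.866, 0.0], [0.866, -0.501, -0.0], [-0.0, 0.0, -1.0]]
ft_force: [0.1, -1.2, -0.9]
width: 35.5
grasp_force: 30.0
eef_pos: [568.7, 255.9, 96.4]
ft_force: [-0.3, -0.4, -1.6]
width: 35.4
grasp_force: 30.0
eef_pos: [556.1, 231.0, 139.6]
ft_force: [0.7, 0.1, -1.1]
width: 35.6
grasp_force: 30.0
```

```bash
python3 -m pendant '[[0.2,[5,-18,0],[0,0,-7]],[0.2,[10,-36,0],[0,0,-14]],[0.2,[15,-54,0],[0,0,-21]],[0.2,[20,-72,0],[0,0,-28]],[0.2,[25,-90,0],[0,0,-35]]]'|sed -n '2,3p'
python3 -m pendant '[[0.2,[5,-22,0],[0,0,-7]],[0.2,[10,-44,0],[0,0,-14]],[0.2,[15,-66,0],[0,0,-21]],[0.2,[20,-88,0],[0,0,-28]],[0.2,[25,-108,0],[0,0,-35]]]'|sed -n '2,3p'
python3 -m pendant '[[0.2,[0,0,-20],[0,0,-1.7]],[0.2,[0,0,-35],[0,0,-1.7]],[0.2,[0,0,-35],[0,0,-1.7]],[0.2,[0,0,-35],[0,0,-1.7]],[0.2,[0,0,-35],[0,0,-1.7]]]'|sed -n '2,5p'
cat > held.py <<'E'
from relfit import *
def hrender(p,dx,dy,dz,pitch,yaw):
    M=np.linalg.inv(np.array(p['mount'])); K=np.array(p['mtx']); R=Ro.from_euler('ZY',[yaw,pitch]).as_matrix()
    big=np.zeros((384*S,512*S),np.uint8)
    for B in PARTS:
        W=(B-[0,0,50])@R.T*[1,1,-1]+[dx,dy,-dz]   # tool frame, z down
        c=np.c_[W,np.ones(len(W))]@M.T; q=c[:,:3]@K.T; q=(q[:,:2]/q[:,2:]+.5)*S-.5
        cv2.fillConvexPoly(big,cv2.convexHull(np.round(q).astype(np.int32)),1)
    return cv2.resize(big.astype(np.float32),(512,384),interpolation=cv2.INTER_AREA)
if __name__=='__main__':
    print(np.round(readout.read_state()['eef_pos'],1)); p=cap('wrist'); print(np.round(readout.read_state()['eef_pos'],1))
    L=eyes.outline_of(p,'relay0'); 
    for o in L: print(round(o['score'],2),np.round(o['pixel']),o['pixels'].sum())
    o=min(L,key=lambda o:abs(o['pixel'][0]-260)+abs(o['pixel'][1]-240)); m=o['pixels'].astype(np.float32)
    ys,xs=np.where(m>0); w=np.zeros_like(m); w[:ys.max()-25,200:320]=1  # ignore fingers/rod zone
    def cost(u):
        r=hrender(p,u[0],u[1],15,u[2]/60,0)*w; mm=m*w; return 1-np.minimum(r,mm).sum()/np.maximum(r,mm).sum()
    for tl in (0,1):
        f=(lambda u:cost(u)) if tl else (lambda u:cost([u[0],u[1],0]))
        r=minimize(f,[0,-.7,0][:2+tl],method='Nelder-Mead',options=dict(initial_simplex=np.array([[0,-.7,0],[3,-.7,0],[0,2,0],[0,-.7,3]])[:3+tl,:2+tl])); print(r.fun,r.x,'tilt deg',np.degrees(r.x[2:]/60))
    im=p['color'][:,:,::-1].copy(); e=hrender(p,r.x[0],r.x[1],15,(r.x[2] if len(r.x)>2 else 0)/60,0)
    im[...,2]=np.where(abs(cv2.Laplacian(e,cv2.CV_32F))>.6,255,im[...,2]); cv2.imwrite('pics/h.png',cv2.resize(im[60:384,80:440],None,fx=2,fy=1.8,interpolation=cv2.INTER_CUBIC)[:600])
E
python3 held.py
```

```text
eef_pos: [578.9, 139.3, 135.7]
ee_rot: [[0.907, 0.422, -0.0], [0.422, -0.907, -0.0], [-0.0, -0.0, -1.0]]
eef_pos: [603.9, 30.6, 135.7]
ee_rot: [[0.985, -0.175, -0.001], [-0.175, -0.985, -0.001], [-0.001, 0.001, -1.0]]
eef_pos: [604.3, 32.5, 101.6]
ee_rot: [[0.98, -0.199, 0.0], [-0.199, -0.98, 0.0], [0.0, -0.0, -1.0]]
ft_force: [0.3, 0.5, -1.7]
width: 36.0
[604.3  32.5 101.6]
[604.5  32.5 102. ]
0.63 [257. 249.] 6277
0.07245856523513794 [-1.25586891 -0.91337852] tilt deg []
0.07017302513122559 [-1.57286889 -0.6982913  -0.4863305 ] tilt deg [-0.46441142]
```

```bash
python3 -m pendant '[[0.2,[3.5,-0.8,-10],[0,0,0]],[0.2,[3.5,-0.8,-20],[0,0,0]],[0.2,[3.5,-0.8,-30],[0,0,0]],[0.2,[3.5,-0.8,-30],[0,0,0]],[0.2,[3.5,-0.8,-30],[0,0,0]]]'|sed -n '2p;4p'
python3 -m pendant '[[0.2,[0,0,0],[0,0,0]],[0.2,[0,0,0],[0,0,0]],[0.2,[0,0,0],[0,0,0]]]'|sed -n '2p;4p'
python3 -m pendant '[[0.2,[0,0,-3],[0,0,0]],[0.2,[0,0,-6],[0,0,0]],[0.2,[0,0,-10],[0,0,0]],[0.2,[0,0,-12],[0,0,0]],[0.2,[0,0,-12],[0,0,0]]]'|sed -n '2p;4p'
```

```text
eef_pos: [606.5, 31.2, 70.1]
ft_force: [0.2, 0.7, -0.7]
eef_pos: [607.8, 31.2, 71.7]
ft_force: [1.0, -0.4, -0.9]
eef_pos: [607.0, 31.2, 58.6]
ft_force: [0.0, -0.7, -1.6]
```

```bash
python3 -m pendant '[[0.2,[0,0,-4],[0,0,0]],[0.2,[0,0,-8],[0,0,0]],[0.2,[0,0,-12],[0,0,0]],[0.2,[0,0,-14],[0,0,0]],[0.2,[0,0,-14],[0,0,0]]]'|sed -n '2p;4p'
python3 -m pendant '[[0.2,[0,0,0],[0,0,0]],[0.2,[0,0,0],[0,0,0]]]'|sed -n '2p;4p'
```

```text
eef_pos: [607.3, 31.2, 45.2]
ft_force: [0.2, -0.2, -1.5]
eef_pos: [607.4, 31.2, 45.2]
ft_force: [-1.0, 0.2, -1.7]
```

```bash
python3 -m pendant '[[0.55,[0,0,0],[0,0,0]],[0.55,[0,0,0],[0,0,0]],[0.55,[0,0,0],[0,0,0]],[0.55,[0,0,0],[0,0,0]],[0.55,[0,0,0],[0,0,0]]]'|sed -n '4,5p'
python3 -m pendant '[[0.55,[0,0,20],[0,0,0]],[0.55,[0,0,50],[0,0,0]],[0.55,[0,0,90],[0,0,0]],[0.55,[0,0,130],[0,0,0]],[0.55,[0,0,170],[0,0,0]]]'|sed -n '2p'
python3 -m pendant '[[0.68,[-6,22,10],[0,0,7]],[0.68,[-11,44,20],[0,0,14]],[0.68,[-16,66,30],[0,0,21]],[0.68,[-22,88,30],[0,0,28]],[0.68,[-27,110,30],[0,0,35]]]'|sed -n '2p'
python3 -m pendant '[[0.68,[-6,22,0],[0,0,7]],[0.68,[-11,44,0],[0,0,14]],[0.68,[-16,66,0],[0,0,21]],[0.68,[-22,88,0],[0,0,28]],[0.68,[-27,110,0],[0,0,35]]]'|sed -n '2p'
python3 -m pendant '[[0.68,[-6,22,0],[0,0,7]],[0.68,[-11,44,0],[0,0,14]],[0.68,[-16,66,0],[0,0,21]],[0.68,[-22,93,0],[0,0,26.5]],[0.68,[-22,93,0],[0,0,26.5]]]'|sed -n '2p'
python3 -m pendant '[[0.68,[0,0,0],[0,0,0]],[0.68,[0,0,0],[0,0,0]],[0.68,[0,0,0],[0,0,0]],[0.68,[0,0,0],[0,0,0]]]'|sed -n '2,3p'
cat > rl.py <<'E'
from relfit import *
for i in range(2):
    p=cap('wrist'); print(np.round(readout.read_state()['eef_pos'],1))
    for o in eyes.outline_of(p,'relay0'):
        if o['score']<.4 or o['pixels'].sum()>6000: continue
        c=atz(p,o['pixel'],100)[:2]; print(o['score'],np.round(o['pixel']),o['pixels'].sum(),c.round(),fit([(p,o['pixels'])],c,False))
E
python3 rl.py; python3 - <<'E'
from h import *
p=cap('top'); save(p,'t4.png',3,(70,140,330,280))
E
```

```text
ft_force: [0.2, 0.8, -0.5]
width: 48.4
eef_pos: [607.0, 31.1, 217.0]
eef_pos: [580.4, 142.2, 246.4]
eef_pos: [552.9, 252.0, 245.4]
eef_pos: [528.2, 351.3, 245.5]
eef_pos: [532.2, 342.6, 245.3]
ee_rot: [[0.092, 0.996, 0.0], [0.996, -0.092, -0.001], [-0.001, 0.001, -1.0]]
[532.1 342.8 245.4]
0.95 [324. 347.] 629 [593. 103.] (np.float64(nan), array([593.4, 102.9]), np.float64(30.0), array([], dtype=float64))
0.88 [193. 140.] 1292 [469. 385.] (np.float64(0.19173777103424072), array([464.5, 383.9]), np.float64(86.5), array([], dtype=float64))
0.76 [258. 170.] 1095 [531. 348.] (np.float64(0.19233256578445435), array([531.5, 344.8]), np.float64(91.0), array([], dtype=float64))
0.71 [275. 349.] 4040 [530. 106.] (np.float64(nan), array([530.5, 106.1]), np.float64(30.0), array([], dtype=float64))
[531.9 343.3 245.4]
0.85 [259. 170.] 1090 [531. 349.] (np.float64(0.19754338264465332), array([531.4, 344.9]), np.float64(89.9), array([], dtype=float64))
0.79 [322. 349.] 635 [592. 101.] (np.float64(nan), array([591.6, 100.7]), np.float64(30.0), array([], dtype=float64))
0.78 [193. 142.] 1257 [468. 384.] (np.float64(0.20946663618087769), array([464.2, 384.2]), np.float64(88.1), array([], dtype=float64))relfit.py:19: RuntimeWarning: invalid value encountered in scalar divide
  r=render(p,v); m=m[:300].astype(np.float32); c+=1-np.minimum(r,m).sum()/np.maximum(r,m).sum()
```

```bash
python3 -m pendant '[[0.68,[-0.5,0.7,-30],[0,0,3]],[0.68,[-0.5,0.7,-60],[0,0,3]],[0.68,[-0.5,0.7,-75],[0,0,3]],[0.68,[-0.5,0.7,-75],[0,0,3]],[0.68,[-0.5,0.7,-75],[0,0,3]]]'|sed -n '2p;4p'
python3 -m pendant '[[0.68,[0,0,-20],[0,0,0]],[0.68,[0,0,-40],[0,0,0]],[0.68,[0,0,-60],[0,0,0]],[0.68,[0,0,-60],[0,0,0]],[0.68,[0,0,-60],[0,0,0]]]'|sed -n '2p;4p'
python3 -m pendant '[[0.68,[0,0,-15],[0,0,0]],[0.68,[0,0,-24],[0,0,0]],[0.68,[0,0,-24],[0,0,0]],[0.68,[0,0,-24],[0,0,0]]]'|sed -n '2p;4,5p'
python3 -m pendant '[[0.5,[0,0,0],[0,0,0]],[0.3,[0,0,0],[0,0,0]],[0.2,[0,0,0],[0,0,0]],[0.2,[0,0,0],[0,0,0]],[0.2,[0,0,0],[0,0,0]]]'|sed -n '2p;4,6p'
python3 -m pendant '[[0.2,[0,0,0],[0,0,0]],[0.2,[0,0,4],[0,0,0]],[0.2,[0,0,8],[0,0,0]],[0.2,[0,0,12],[0,0,0]],[0.2,[0,0,12],[0,0,0]]]'|sed -n '2,6p'
```

```text
eef_pos: [530.8, 344.7, 170.0]
ft_force: [0.5, -0.2, 1.0]
eef_pos: [531.4, 345.3, 111.3]
ft_force: [0.5, -0.6, 0.1]
eef_pos: [531.3, 345.1, 87.1]
ft_force: [0.1, 0.2, -0.1]
width: 59.9
eef_pos: [531.3, 345.1, 86.8]
ft_force: [0.5, -0.4, 2.4]
width: 35.9
grasp_force: 29.7
eef_pos: [531.3, 345.3, 99.3]
ee_rot: [[0.037, 0.999, 0.001], [0.999, -0.037, 0.001], [0.001, 0.001, -1.0]]
ft_force: [-0.3, 0.1, -0.5]
width: 35.8
grasp_force: 29.7
```

View pics/t4.png

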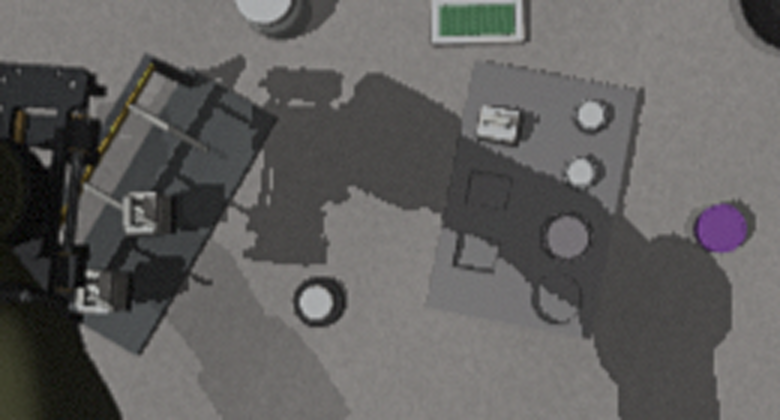

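```bash
python3 -m pendant '[[0.2,[0,0,0],[0,0,-7]],[0.2,[0,0,0],[0,0,-14]],[0.2,[0,0,0],[0,0,-21]],[0.2,[0,0,0],[0,0,-28]],[0.2,[0,0,0],[0,0,-28]]]'|sed -n '2,6p'
python3 -m pendant '[[0.2,[-5,-9,0],[0,0,0]],[0.2,[-10,-17,0],[0,0,0]],[0.2,[-15,-26,0],[0,0,0]],[0.2,[-20,-34,0],[0,0,0]],[0.2,[-25,-43,0],[0,0,0]]]'|sed -n '2p;4,6p'
python3 -m pendant '[[0.2,[-8,-14,0],[0,0,0]],[0.2,[-15,-26,0],[0,0,0]],[0.2,[-15,-26,20],[0,0,0]],[0.2,[-15,-26,40],[0,0,0]],[0.2,[-15,-26,40],[0,0,0]]]'|sed -n '2p;4,6p'
```

```text
eef_pos: [530.8, 345.1, 98.4]
ee_rot: [[0.504, 0.864, 0.0], [0.864, -0.504, -0.0], [-0.0, 0.0, -1.0]]
ft_force: [-0.3, -0.3, -1.1]
width: 35.7
grasp_force: 29.7
eef_pos: [505.7, 301.8, 98.4]
ft_force: [-0.3, -0.1, -1.2]
width: 36.1
grasp_force: 29.7
eef_pos: [492.7, 277.0, 141.4]
ft_force: [-0.0, 1.0, -0.6]
width: 36.0
grasp_force: 29.7
```

```bash
python3 -m pendant '[[0.2,[6,-22,0],[0,0,-7]],[0.2,[12,-44,0],[0,0,-14]],[0.2,[18,-66,0],[0,0,-21]],[0.2,[24,-88,0],[0,0,-28]],[0.2,[29,-112,0],[0,0,-35]]]'|sed -n '2,3p'
python3 -m pendant '[[0.2,[6,-24,0],[0,0,-7]],[0.2,[12,-48,0],[0,0,-14]],[0.2,[18,-72,0],[0,0,-21]],[0.2,[24,-96,0],[0,0,-28]],[0.2,[29,-121,0],[0,0,-35]]]'|sed -n '2,3p'
python3 -m pendant '[[0.2,[0,0,-20],[0,0,-1.6]],[0.2,[0,0,-35],[0,0,-1.6]],[0.2,[0,0,-35],[0,0,-1.6]],[0.2,[0,0,-35],[0,0,-1.6]],[0.2,[0,0,-35],[0,0,-1.6]]]'|sed -n '2,3p'
python3 -m pendant '[[0.2,[0,0,0],[0,0,0]],[0.2,[0,0,0],[0,0,0]],[0.2,[0,0,0],[0,0,0]]]'|sed -n '2,3p'
sed -i 's/,15,u\[2\]/,13.2,u[2]/' held.py; python3 held.py
```

```text
eef_pos: [520.2, 163.5, 137.9]
ee_rot: [[0.908, 0.419, 0.0], [0.419, -0.908, 0.0], [0.0, -0.0, -1.0]]
eef_pos: [549.2, 42.1, 137.8]
ee_rot: [[0.984, -0.178, -0.0], [-0.178, -0.984, 0.0], [-0.0, -0.0, -1.0]]
eef_pos: [549.2, 43.4, 103.6]
ee_rot: [[0.98, -0.201, 0.0], [-0.201, -0.98, 0.0], [0.0, -0.0, -1.0]]
eef_pos: [549.4, 43.2, 104.0]
ee_rot: [[0.979, -0.202, 0.001], [-0.202, -0.979, 0.0], [0.001, -0.0, -1.0]]
[549.4  43.2 104. ]
[549.3  43.1 103.9]
0.94 [260. 128.] 2800
0.85 [260. 246.] 6055
0.034154415130615234 [-2.10621643 -1.00989685] tilt deg []
0.021955907344818115 [-5.51009404 -1.00616056 -4.93853231] tilt deg [-4.71595097]
```

```bash
python3 - <<'E'
from held import *
p=cap('wrist'); L=eyes.outline_of(p,'relay0'); o=min(L,key=lambda o:abs(o['pixel'][0]-260)+abs(o['pixel'][1]-240)); m=o['pixels'].astype(np.float32)
ys,xs=np.where(m>0); print(xs.min(),xs.max(),ys.min(),ys.max(),m.sum())
for r in range(ys.min(),ys.max()+1,6):
    c=np.where(m[r]>0)[0]; print(r,c.min(),c.max(),len(c),end=' | ')
print()
e=hrender(p,-2.1,-1,13.2,0,0)
for r in range(ys.min()-6,ys.max()+12,6):
    c=np.where(e[r]>.5)[0]
    if len(c): print(r,c.min(),c.max(),end=' | ')
print()
g=p['color'].min(2)
print('col profile at 260:',g[ys.min()-6:ys.max()+10:2,260].tolist())
print('model rows at centre: foot z0,10,60 front edge; bail top front/back:')
for pitch,dx in((0,-2.1),(-.0823,-5.5),(0,0)):
    M=np.linalg.inv(np.array(p['mount'])); K=np.array(p['mtx']); R=Ro.from_euler('ZY',[0,pitch]).as_matrix()
    B=np.array([(14,0,0),(14,0,10),(14,0,60),(-14,0,60),(3,0,84),(3,0,92),(-3,0,92)],float); W=(B-[0,0,50])@R.T*[1,1,-1]+[dx,-1,-13.2]; c=np.c_[W,np.ones(len(W))]@M.T; q=c[:,:3]@K.T; print(np.round((q[:,:2]/q[:,2:])[:,1],1))
cv2.imwrite('pics/hh.png',cv2.resize(p['color'][120:330,190:330,::-1],None,fx=2.8,fy=2.8,interpolation=cv2.INTER_CUBIC))
E
```

```text
224 296 201 297 6079.0
201 272 285 14 | 207 233 287 55 | 213 232 288 57 | 219 231 289 59 | 225 230 290 61 | 231 228 292 65 | 237 227 294 68 | 243 225 295 71 | 249 224 296 73 | 255 225 295 71 | 261 226 295 70 | 267 226 295 70 | 273 226 295 70 | 279 226 295 70 | 285 227 295 69 | 291 229 291 63 | 297 233 241 9 | 
207 233 287 | 213 231 289 | 219 230 290 | 225 228 292 | 231 227 293 | 237 225 295 | 243 224 296 | 249 223 297 | 255 223 297 | 261 224 296 | 267 224 296 | 273 224 296 | 279 225 295 | 285 225 295 | 291 225 295 | 297 232 288 | 303 231 289 | 
col profile at 260: [80, 157, 158, 103, 15, 16, 19, 33, 99, 99, 99, 100, 101, 100, 100, 100, 100, 100, 100, 101, 100, 100, 100, 100, 100, 116, 131, 130, 130, 131, 131, 130, 131, 130, 131, 131, 131, 131, 131, 131, 131, 131, 130, 130, 130, 129, 129, 130, 126, 170, 169, 140, 47, 48, 56, 52]
model rows at centre: foot z0,10,60 front edge; bail top front/back:
[201.8 207.5 247.2 295.4 300.3 314.4 326.6]
[201.6 208.5 256.2 300.5 312.6 328.5 339.3]
[198.9 204.5 243.4 292.  296.1 310.  322.4]
```

```bash
python3 -m pendant '[[0.2,[-0.3,0.2,-10],[0,0,0]],[0.2,[-0.3,0.2,-20],[0,0,0]],[0.2,[-0.3,0.2,-30],[0,0,0]],[0.2,[-0.3,0.2,-30],[0,0,0]],[0.2,[-0.3,0.2,-30],[0,0,0]]]'|sed -n '2p;4p'
python3 -m pendant '[[0.2,[0,0,0],[0,0,0]],[0.2,[0,0,-2],[0,0,0]],[0.2,[0,0,-5],[0,0,0]],[0.2,[0,0,-8],[0,0,0]],[0.2,[0,0,-11],[0,0,0]]]'|sed -n '2p;4p'
python3 -m pendant '[[0.2,[0,0,-1],[0,0,0]],[0.2,[0,0,-2],[0,0,0]],[0.2,[0,0,-2],[0,0,0]]]'|sed -n '2p;4p'
```

```text
eef_pos: [547.8, 43.0, 72.1]
ft_force: [0.4, -0.1, -0.9]
eef_pos: [548.8, 43.1, 62.2]
ft_force: [-0.1, 0.4, -1.0]
eef_pos: [548.6, 43.1, 60.2]
ft_force: [0.3, 0.3, -1.0]
```

```bash
python3 -m pendant '[[0.2,[0,0,-4],[0,0,0]],[0.2,[0,0,-8],[0,0,0]],[0.2,[0,0,-12],[0,0,0]],[0.2,[0,0,-14],[0,0,0]],[0.2,[0,0,-14],[0,0,0]]]'|sed -n '2p;4p'
python3 -m pendant '[[0.55,[0,0,0],[0,0,0]],[0.55,[0,0,0],[0,0,0]],[0.55,[0,0,0],[0,0,0]],[0.55,[0,0,0],[0,0,0]],[0.55,[0,0,0],[0,0,0]]]'|sed -n '2p;4,5p'
python3 -m pendant '[[0.55,[0,0,20],[0,0,0]],[0.55,[0,0,50],[0,0,0]],[0.55,[0,0,90],[0,0,0]],[0.55,[0,0,130],[0,0,0]],[0.55,[0,0,170],[0,0,0]]]'|sed -n '2p'
python3 -m pendant '[[0.68,[-6,24,10],[0,0,7]],[0.68,[-12,48,20],[0,0,14]],[0.68,[-18,72,30],[0,0,21]],[0.68,[-24,96,30],[0,0,28]],[0.68,[-29,120,30],[0,0,35]]]'|sed -n '2p'
python3 -m pendant '[[0.68,[-6,24,0],[0,0,7]],[0.68,[-12,48,0],[0,0,14]],[0.68,[-18,72,0],[0,0,21]],[0.68,[-24,96,0],[0,0,28]],[0.68,[-29,120,0],[0,0,35]]]'|sed -n '2p'
python3 -m pendant '[[0.68,[-6,24,0],[0,0,7]],[0.68,[-12,48,0],[0,0,14]],[0.68,[-18,72,0],[0,0,21]],[0.68,[-26,101,0],[0,0,28]],[0.68,[-26,101,0],[0,0,28]]]'|sed -n '2p'
python3 -m pendant '[[0.68,[0,0,0],[0,0,0]],[0.68,[0,0,0],[0,0,0]],[0.68,[0,0,0],[0,0,0]],[0.68,[0,0,0],[0,0,0]]]'|sed -n '2,3p'
python3 rl.py 2>/dev/null; python3 -c "
from h import *
print(np.round(readout.read_state()['joints'],2))"
```

```text
eef_pos: [548.7, 43.1, 46.9]
ft_force: [-1.0, 0.1, 7.2]
eef_pos: [548.6, 43.1, 46.1]
ft_force: [-0.2, -0.4, -0.6]
width: 48.5
eef_pos: [548.1, 43.0, 217.9]
eef_pos: [519.4, 164.2, 247.1]
eef_pos: [489.9, 284.0, 246.2]
eef_pos: [461.0, 391.3, 246.4]
eef_pos: [465.5, 382.4, 246.3]
ee_rot: [[0.067, 0.998, 0.0], [0.998, -0.067, -0.001], [-0.001, 0.001, -1.0]]
[465.4 382.7 246.4]
0.86 [329. 355.] 270 [540. 129.] (np.float64(nan), array([539.6, 129. ]), np.float64(30.0), array([], dtype=float64))
0.75 [255. 173.] 1041 [460. 385.] (np.float64(0.22498834133148193), array([463.6, 383.8]), np.float64(87.6), array([], dtype=float64))
0.42 [353. 356.] 63 [572. 125.] (np.float64(nan), array([572.2, 124.9]), np.float64(30.0), array([], dtype=float64))
[465.1 383.3 246.4]
0.66 [327. 354.] 244 [537. 131.] (np.float64(nan), array([537.5, 131.3]), np.float64(30.0), array([], dtype=float64))
0.58 [254. 174.] 1157 [459. 384.] (np.float64(0.1722409725189209), array([463.8, 383.7]), np.float64(85.6), array([], dtype=float64))
[-0.57  0.66 -0.34  1.62  0.27  0.9  -1.08]
```

```bash
python3 -m pendant '[[0.68,[-1.3,-0.5,-30],[0,0,0]],[0.68,[-1.3,-0.5,-60],[0,0,0]],[0.68,[-1.3,-0.5,-75],[0,0,0]],[0.68,[-1.3,-0.5,-75],[0,0,0]],[0.68,[-1.3,-0.5,-75],[0,0,0]]]'|sed -n '2p;4p'
python3 -m pendant '[[0.68,[0,0,-20],[0,0,0]],[0.68,[0,0,-40],[0,0,0]],[0.68,[0,0,-60],[0,0,0]],[0.68,[0,0,-60],[0,0,0]],[0.68,[0,0,-60],[0,0,0]]]'|sed -n '2p;4p'
python3 -m pendant '[[0.68,[0,0,-15],[0,0,0]],[0.68,[0,0,-25],[0,0,0]],[0.68,[0,0,-25],[0,0,0]],[0.68,[0,0,-25],[0,0,0]]]'|sed -n '2p;4,5p'
python3 -m pendant '[[0.5,[0,0,0],[0,0,0]],[0.3,[0,0,0],[0,0,0]],[0.2,[0,0,0],[0,0,0]],[0.2,[0,0,0],[0,0,0]],[0.2,[0,0,0],[0,0,0]]]'|sed -n '2p;4,6p'
python3 -m pendant '[[0.2,[0,0,0],[0,0,0]],[0.2,[0,0,4],[0,0,0]],[0.2,[0,0,8],[0,0,0]],[0.2,[0,0,12],[0,0,0]],[0.2,[0,0,12],[0,0,0]]]'|sed -n '2,6p'
```

```text
eef_pos: [463.3, 383.3, 171.0]
ft_force: [0.4, 0.0, 0.4]
eef_pos: [463.7, 384.0, 112.2]
ft_force: [-0.0, 0.3, 0.2]
eef_pos: [463.6, 383.8, 87.1]
ft_force: [0.1, -0.6, 0.3]
width: 60.0
eef_pos: [463.6, 383.8, 86.8]
ft_force: [-0.4, -0.2, 2.2]
width: 35.8
grasp_force: 30.0
eef_pos: [463.7, 383.9, 99.2]
ee_rot: [[0.065, 0.998, 0.001], [0.998, -0.065, 0.001], [0.001, 0.001, -1.0]]
ft_force: [0.5, -0.0, -1.3]
width: 35.9
grasp_force: 30.0
```

```bash
python3 -m pendant '[[0.2,[0,0,0],[0,0,-7]],[0.2,[0,0,0],[0,0,-14]],[0.2,[0,0,0],[0,0,-21]],[0.2,[0,0,0],[0,0,-26.5]],[0.2,[0,0,0],[0,0,-26.5]]]'|sed -n '2,6p'
python3 -m pendant '[[0.2,[-5,-9,0],[0,0,0]],[0.2,[-10,-17,0],[0,0,0]],[0.2,[-15,-26,0],[0,0,0]],[0.2,[-20,-34,0],[0,0,0]],[0.2,[-25,-43,0],[0,0,0]]]'|sed -n '2p;4,6p'
python3 -m pendant '[[0.2,[-8,-14,0],[0,0,0]],[0.2,[-15,-26,0],[0,0,0]],[0.2,[-15,-26,20],[0,0,0]],[0.2,[-15,-26,40],[0,0,0]],[0.2,[-15,-26,40],[0,0,0]]]'|sed -n '2p;4,6p'
python3 -m pendant '[[0.2,[7,-24,0],[0,0,-7]],[0.2,[14,-48,0],[0,0,-14]],[0.2,[21,-72,0],[0,0,-21]],[0.2,[28,-96,0],[0,0,-28]],[0.2,[35,-125,0],[0,0,-35]]]'|sed -n '2,3p'
python3 -m pendant '[[0.2,[7,-26,0],[0,0,-7]],[0.2,[14,-52,0],[0,0,-14]],[0.2,[21,-78,0],[0,0,-21]],[0.2,[28,-104,0],[0,0,-28]],[0.2,[31,-134,0],[0,0,-35]]]'|sed -n '2,3p'
```

```text
eef_pos: [463.2, 383.8, 98.4]
ee_rot: [[0.505, 0.863, 0.0], [0.863, -0.505, -0.0], [-0.0, 0.0, -1.0]]
ft_force: [-0.5, 0.9, -2.1]
width: 35.8
grasp_force: 30.0
eef_pos: [438.1, 340.5, 98.4]
ft_force: [-0.0, 0.1, -0.2]
width: 36.0
grasp_force: 30.0
eef_pos: [424.9, 315.8, 141.2]
ft_force: [0.7, 0.7, -1.6]
width: 35.8
grasp_force: 30.0
eef_pos: [458.6, 189.8, 137.9]
ee_rot: [[0.908, 0.418, 0.0], [0.418, -0.908, 0.001], [0.001, -0.001, -1.0]]
eef_pos: [490.5, 55.3, 137.8]
ee_rot: [[0.984, -0.179, 0.001], [-0.179, -0.984, 0.001], [0.001, -0.001, -1.0]]
```

```bash
python3 -m pendant '[[0.2,[0,0,-20],[0,0,-1.5]],[0.2,[0,0,-35],[0,0,-1.5]],[0.2,[0,0,-35],[0,0,-1.5]],[0.2,[0,0,-35],[0,0,-1.5]],[0.2,[0,0,-35],[0,0,-1.5]]]'|sed -n '2,3p'
python3 -m pendant '[[0.2,[0,0,0],[0,0,0]],[0.2,[0,0,0],[0,0,0]],[0.2,[0,0,0],[0,0,0]]]'|sed -n '2,3p'
python3 held.py; python3 - <<'E'
from h import *
p=cap('wrist'); g=p['color'].min(2); print(g[195:300:2,260].tolist())
E
```

```text
eef_pos: [489.5, 56.1, 103.5]
ee_rot: [[0.98, -0.201, 0.0], [-0.201, -0.98, 0.0], [0.0, -0.0, -1.0]]
eef_pos: [489.7, 55.9, 103.9]
ee_rot: [[0.979, -0.202, 0.001], [-0.202, -0.979, 0.0], [0.001, -0.0, -1.0]]
[489.7  55.9 103.9]
[489.7  55.9 103.8]
0.93 [259. 250.] 6107
0.86 [265. 128.] 2845
0.83 [257.  25.] 3670
0.04029029607772827 [-1.83618164 -0.65913086] tilt deg []
0.02518630027770996 [-5.60226906 -0.76203386 -5.60421444] tilt deg [-5.35163058]
[159, 159, 158, 41, 16, 18, 19, 58, 100, 100, 100, 101, 101, 101, 101, 102, 101, 101, 101, 101, 101, 102, 101, 101, 104, 125, 132, 132, 132, 132, 132, 132, 132, 132, 132, 131, 131, 131, 132, 131, 132, 131, 132, 132, 130, 131, 131, 131, 169, 202, 194, 165, 46]
```

```bash
python3 -m pendant '[[0.2,[0,-0.6,-10],[0,0,0]],[0.2,[0,-0.6,-20],[0,0,0]],[0.2,[0,-0.6,-30],[0,0,0]],[0.2,[0,-0.6,-30],[0,0,0]],[0.2,[0,-0.6,-30],[0,0,0]]]'|sed -n '2p;4p'
python3 -m pendant '[[0.2,[0,0,0],[0,0,0]],[0.2,[0,0,-2],[0,0,0]],[0.2,[0,0,-5],[0,0,0]],[0.2,[0,0,-8],[0,0,0]],[0.2,[0,0,-11],[0,0,0]]]'|sed -n '2p;4p'
python3 -m pendant '[[0.2,[0,0,-1],[0,0,0]],[0.2,[0,0,-2],[0,0,0]],[0.2,[0,0,-2],[0,0,0]]]'|sed -n '2p;4p'
```

```text
eef_pos: [488.6, 54.9, 72.2]
ft_force: [-1.0, -0.2, -1.0]
eef_pos: [489.5, 55.1, 62.2]
ft_force: [-0.9, 0.9, -1.4]
eef_pos: [489.4, 55.1, 60.1]
ft_force: [0.7, 0.5, -2.4]
```

```bash
python3 -m pendant '[[0.2,[0,0,-4],[0,0,0]],[0.2,[0,0,-8],[0,0,0]],[0.2,[0,0,-12],[0,0,0]],[0.2,[0,0,-13.5],[0,0,0]],[0.2,[0,0,-13.5],[0,0,0]]]'|sed -n '2p;4p'
python3 -m pendant '[[0.55,[0,0,0],[0,0,0]],[0.55,[0,0,0],[0,0,0]],[0.55,[0,0,0],[0,0,0]],[0.55,[0,0,0],[0,0,0]],[0.55,[0,0,0],[0,0,0]]]'|sed -n '2p;4,5p'
python3 -m pendant '[[0.55,[0,0,20],[0,0,0]],[0.55,[0,0,50],[0,0,0]],[0.55,[0,0,90],[0,0,0]],[0.55,[0,0,130],[0,0,0]],[0.55,[0,0,170],[0,0,0]]]'|sed -n '2p'
python3 -m pendant '[[0.3,[-8,35,0],[0,0,0]],[0.1,[-16,65,0],[0,0,0]],[0,[-16,65,0],[0,0,0]],[0,[-16,65,0],[0,0,0]],[0,[-16,65,0],[0,0,0]]]'|sed -n '2p'
cat > btn.py <<'E'
from h import *
import pickle,os
L=pickle.load(open('b.pkl','rb')) if os.path.exists('b.pkl') else []
p=cap('wrist'); print(np.round(readout.read_state()['eef_pos'],1))
for o in eyes.outline_of(p,'ready')[:2]:
    m=o['pixels']; g=p['color'].min(2); v=g[m]; b=((g>(np.percentile(v,95)+np.percentile(v,5))/2)&cv2.dilate(m.astype(np.uint8),np.ones((3,3))).astype(bool)).astype(np.uint8)
    n,l,s,c=cv2.connectedComponentsWithStats(b); k=1+np.argmax(s[1:,4]); print(o['score'],np.round(c[k],1),s[k],np.round(atz(p,c[k],25),1))
    if o['score']==max(x['score'] for x in eyes.outline_of(p,'ready')): L.append(({q:p[q] for q in('mtx','R_','t_')},c[k]))
pickle.dump(L,open('b.pkl','wb'))
if len(L)>1: print('tri',np.round(tri(L),1))
E
rm -f b.pkl; python3 btn.py
```

```text
eef_pos: [489.3, 55.1, 46.9]
ft_force: [0.2, 1.9, 2.3]
eef_pos: [489.4, 54.9, 46.8]
ft_force: [-0.9, -0.3, 0.2]
width: 48.2
eef_pos: [488.7, 54.8, 218.5]
eef_pos: [473.1, 119.5, 216.7]
[473.3 118.8 216.6]
0.58 [195.5 196. ] [184 185  24  23 436] [449.5 207.5  25. ]
0.35 [406.2  51.3] [390  35  32  35 826] [562.  -56.3  25. ]
```

```bash
python3 -m pendant '[[0,[-4,-26,25],[0,0,0]],[0,[-9,-52,50],[0,0,0]],[0,[-13,-78,75],[0,0,0]],[0,[-17,-100,90],[0,0,0]],[0,[-17,-100,90],[0,0,0]]]'|sed -n '2p'
python3 -m pendant '[[0,[0,0,0],[0,0,0]],[0,[0,0,0],[0,0,0]],[0,[0,0,0],[0,0,0]],[0,[0,0,0],[0,0,0]]]'|sed -n '2p'
python3 btn.py; python3 - <<'E'
from h import *
p=cap('wrist'); 
th=np.radians(-11.7);c,s=np.cos(th),np.sin(th)
im=cv2.resize(p['color'][:,:,::-1],None,fx=3,fy=3,interpolation=cv2.INTER_CUBIC)
def poly(P,z,col):
    P=np.array(P,float); W=np.c_[540.1+c*P[:,0]-s*P[:,1],3.8+s*P[:,0]+c*P[:,1],np.full(len(P),z)]; q=(proj(p,W)+.5)*3-.5
    cv2.polylines(im,[np.round(q).astype(int)],True,col,1)
for x in(-60,0,60):
    poly([(x+i*14,42+j*18) for i,j in((-1,-1),(1,-1),(1,1),(-1,1))],70,(0,0,255)); poly([(x+i*3,42+j*12) for i,j in((-1,-1),(1,-1),(1,1),(-1,1))],102,(255,0,0))
a=np.linspace(0,6.283,40)
for x,r,z in((-29,22,60),(31,14,56),(85,14,56)): poly(np.c_[x+r*np.cos(a),-40+r*np.sin(a)],z,(0,0,255))
u,v=np.round(proj(p,[540,4,28])[0]*3).astype(int); im=im[max(0,v-330):v+270,u-400:u+400]; cv2.imwrite('pics/fin.png',im[:600])
E
```

```text
eef_pos: [457.1, 14.0, 309.7]
eef_pos: [456.0, 21.1, 305.9]
[456.1  21.  306. ]
0.79 [143.4 177.7] [134 168  20  20 305] [449.  207.1  25. ]
tri [448.5 208.4  22. ]
```

View pics/fin.png

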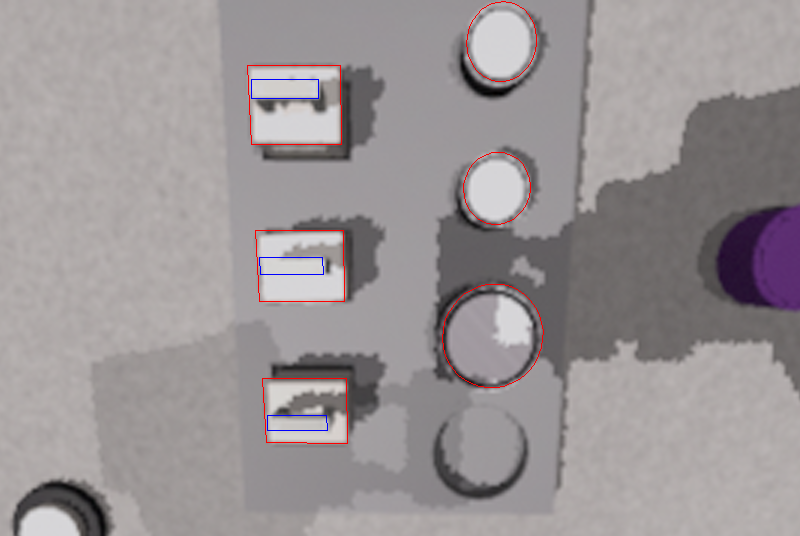

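```bash
python3 -m pendant '[[0,[-2,37,-10],[0,0,0]],[0,[-4,75,-20],[0,0,0]],[0,[-5,112,-30],[0,0,0]],[0,[-6,150,-40],[0,0,0]],[0,[-7,186,-50],[0,0,0]]]'|sed -n '2p'
python3 -m pendant '[[0,[0,0,-38],[0,0,0]],[0,[0,0,-76],[0,0,0]],[0,[0,0,-114],[0,0,0]],[0,[0,0,-152],[0,0,0]],[0,[0,0,-180],[0,0,0]]]'|sed -n '2p'
python3 -m pendant '[[0,[0,0,-10],[0,0,0]],[0,[0,0,-30],[0,0,0]],[0,[0,0,-40],[0,0,0]],[0,[0,0,-40],[0,0,0]],[0,[0,0,-40],[0,0,0]]]'|sed -n '2p;4,5p'
```

```text
eef_pos: [449.0, 208.3, 256.3]
eef_pos: [448.4, 206.1, 74.1]
eef_pos: [449.7, 206.1, 37.3]
ft_force: [0.4, -0.2, 0.5]
width: 0.6
```

```bash
python3 -m pendant '[[0,[0,0,-4],[0,0,0]],[0,[0,0,-8],[0,0,0]],[0,[0,0,-10],[0,0,0]],[0,[0,0,-10],[0,0,0]]]'|sed -n '2p;4p'
python3 -m pendant '[[0,[0,0,-2],[0,0,0]],[0,[0,0,-4],[0,0,0]],[0,[0,0,-4],[0,0,0]]]'|sed -n '2p;4p'
```

```text
eef_pos: [449.5, 206.1, 27.0]
ft_force: [-0.2, 0.0, 0.0]
eef_pos: [449.3, 206.0, 22.6]
ft_force: [-0.1, -0.6, -0.5]
```

```bash
python3 -m pendant '[[0,[0,0,-1.5],[0,0,0]],[0,[0,0,-3],[0,0,0]],[0,[0,0,-3],[0,0,0]]]'|sed -n '2p;4p'
python3 -m pendant '[[0,[0,0,-1.5],[0,0,0]],[0,[0,0,-3],[0,0,0]],[0,[0,0,-3],[0,0,0]]]'|sed -n '2p;4p'
```

```text
eef_pos: [449.3, 206.0, 19.8]
ft_force: [-0.6, 0.0, 3.3]
eef_pos: [449.4, 206.0, 16.8]
ft_force: [-1.1, 0.8, 3.4]
```

```bash
python3 -m pendant '[[0,[0,0,-1],[0,0,0]],[0,[0,0,-2],[0,0,0]],[0,[0,0,-2],[0,0,0]]]'|sed -n '2p;4p'
python3 -m pendant '[[0,[0,0,-0.5],[0,0,0]],[0,[0,0,-1],[0,0,0]],[0,[0,0,-1],[0,0,0]]]'|sed -n '2p;4p'
```

```text
eef_pos: [449.4, 206.0, 16.2]
ft_force: [-2.9, -0.7, 19.5]
eef_pos: [449.4, 205.9, 16.1]
ft_force: [-3.2, -0.9, 28.4]
```

Hard stop reached: the cap is fully down. Release and retreat.

```bash
python3 -m pendant '[[0,[0,0,10],[0,0,0]],[0,[0,0,40],[0,0,0]],[0,[0,0,80],[0,0,0]],[0,[0,0,120],[0,0,0]],[0,[0,0,160],[0,0,0]]]'|sed -n '2p;4p'
python3 -m pendant '[[0,[0,0,20],[0,0,0]],[0,[0,0,40],[0,0,0]],[0,[0,0,40],[0,0,0]],[0,[0,0,40],[0,0,0]],[0,[0,0,40],[0,0,0]]]'|sed -n '1,2p;4p'
python3 - <<'E'
from h import *
p=cap('top'); 
for t in('relay0','big0','small0','ready','bowl','jar','calculator'): print(t,[(round(o['score'],2),np.round(o['pixel']).tolist()) for o in eyes.outline_of(p,t)[:4]])
print(arm.sign_off())
E
```

```text
eef_pos: [448.9, 205.8, 175.2]
ft_force: [1.0, 1.4, -1.7]
time_s: 56.18
eef_pos: [448.8, 205.8, 212.9]
ft_force: [-0.3, -1.0, 0.4]
relay0 [(0.65, [228.0, 203.0]), (0.63, [234.0, 183.0]), (0.52, [225.0, 222.0])]
big0 [(0.75, [235.0, 182.0]), (0.68, [258.0, 218.0]), (0.64, [309.0, 213.0]), (0.51, [371.0, 220.0])]
small0 [(0.65, [267.0, 180.0]), (0.65, [260.0, 197.0]), (0.64, [405.0, 212.0])]
ready [(0.5, [176.0, 242.0])]
bowl [(0.57, [335.0, 136.0])]
jar [(0.78, [160.0, 140.0])]
calculator [(0.58, [227.0, 132.0])]
the job is handed in; nothing more can be done
None
```

The job is handed in at about 56 s: all three relays are in rectangular pockets, the one big can present and both small cans are in bores of their size, and the button was pressed to its stop and released; the calculator, bowl and jar show no visible movement, but sign-off returned no verdict.

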